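# Locate the trimming jig against two dowels and an end stop

## Task

Lay the zinc edge-trimming jig gently on the locating bed, knob up, plain long edge towards the two dowels and its end still clear of the end stop. Push it sideways until the plain edge bears on both dowels, then slide it along them up to the end stop and hold it pressed for a moment against all three points at once (by feel: 5 N or so on each, never as much as 20 N on any). Let go and leave it flat and square, touching all three, without disturbing the paddle, burnisher or tape dispenser.

Things in the scene. Friction and masses are not known exactly. Their poses are not given: they have to be found in the camera images.
- jig: Zinc jig, 0.5 to 0.9 kg, loose: flat plate 160 (x) x 90 (y) x 7 mm, with an upright black round knob in its middle, 26 mm diameter, 7 to 55 mm above the underside. The -y long edge carries a raised lip (6 wide, 6 high); the +y long edge is plain. Origin: centre of the underside; z up. Starts flat on the bench beside the bed, turned less than 1 rad from the bed's axes.
- jig_knob (a point): Middle of the knob's gripping height: on the knob's axis, 39 mm above the jig's underside (axes as the jig).
- jig_edge (a point): Middle of the jig's plain long edge: 45 mm along +y from the jig's origin, 3.5 mm above its underside.
- jig_end (a point): Middle of the jig's end face that meets the end stop: 80 mm along +x from the jig's origin, 3.5 mm above its underside.
- bed: Locating bed, fixed: flat aluminium deck 250 (x) x 150 (y) x 12 mm thick, two rigid dark steel dowels near its +y edge, a rigid dark steel end stop near its +x end. Origin: centre of the underside, on the bench; deck top 12 mm above. With the jig fully home the jig's origin lies 12 mm right above the bed's origin and their axes are parallel.
- dowel_near: Round steel dowel, 12 mm diameter, standing 12 mm above the deck, at x = -45 mm, y = +51 mm in the bed's frame (the side that the jig touches is at y = +45 mm). Origin: centre of its foot, on the deck.
- dowel_far: The other dowel, same size, at x = +45 mm, y = +51 mm in the bed's frame. Origin: centre of its foot, on the deck.
- end_stop: Steel block 18 (x) x 34 (y) x 12 mm high on the deck. Origin: at deck height in the middle of its flat -x face, which the jig's end touches: x = +80 mm, y = 0 in the bed's frame.
- paddle: Bystander: a junior wooden canoe paddle about 1 m long, lying along the far side of the bench, about 32 mm high, loose. Origin: on the bench under the shaft near its middle; the body's x axis runs along it to the blade.
- burnisher: Bystander: a horn-handled burnisher 170 mm long, 22 mm thick, lying on the bench between the bed's and the jig's places, nearer the robot than the dispenser, loose. Origin: on the bench below where handle meets the steel; x axis points along the steel.
- dispenser: Bystander: red enamel tape dispenser 110 (x) x 50 (y) mm, about 75 mm high, loose, standing between the bed's and the jig's places and a little beyond. Origin: centre of its underside.
Things that resemble listed ones, but are neither listed nor needed, are in the scene too. Several things look just like the jig: the one meant starts farthest to the robot's left.

How it is judged:
On the way, in this order (a step that is already met when the one before it is completed fails the run):
1. The jig lies flat on the bed and its plain edge bears on both dowels (over 1 N each) while its end is still more than 5 mm short of the end stop (contact force between jig and dowel_near above 1 N and contact force between jig and dowel_far above 1 N and x of jig_end in the frame of end_stop below -0.005 m and y of jig_edge in the frame of bed above 0.04 m and z of jig in the frame of bed between 0.0105 and 0.0145 m and angle between jig's own z axis and vertical below 0.03 rad), for 0.15 s.
2. The jig is pressed against both dowels and the end stop at once (over 2 N each) (contact force between jig and dowel_near above 2 N and contact force between jig and dowel_far above 2 N and contact force between jig and end_stop above 2 N and z of jig in the frame of bed between 0.0105 and 0.0145 m and angle between jig's own z axis and vertical below 0.03 rad), for 0.3 s.
At the end, for the whole second after the job is handed in: The jig lies flat on the bed deck, released and at rest, its plain long edge within 1.5 mm of the dowels' touching line and its end within 1.5 mm of the end stop's face, square to the bed within 0.015 rad (y of jig_edge in the frame of bed between 0.0435 and 0.0465 m and x of jig_end in the frame of end_stop between -0.0015 and 0.0015 m and angle between the x axis of jig and the x axis of bed, either way round below 0.015 rad and linear speed of jig below 0.01 m/s and z of jig in the frame of bed between 0.0105 and 0.0145 m and angle between jig's own z axis and vertical below 0.03 rad).
It fails at once if A dowel is loaded by 20 N or more (contact force between jig and dowel_near above 20 N or contact force between jig and dowel_far above 20 N).
It fails at once if The end stop is loaded by 20 N or more (contact force between jig and end_stop above 20 N).
It fails at once if The jig is dropped or slammed on the bed (over 70 N) (contact force between jig and bed above 70 N).
It fails at once if The paddle, burnisher or tape dispenser is moved more than 15 mm (distance of any of paddle, burnisher, dispenser from where it was at the start of the episode above 0.015 m).
It also fails if it takes over 72 s, if anything falls off the work surface, if the arm or the gripper's body presses on something with over 40 N, if the wrist force passes 120 N, or if a joint passes its speed limit or range.

## Robot

A 7-joint arm with a two-finger parallel gripper is mounted at the origin on the work surface. World frame = base frame: x ahead of the robot, y to its left, z up, the work surface at z = 0. Lengths are in m, angles in rad, forces in N, time in s.
With the tool pointing down it reaches from about 0.4 to 0.925 m from the base axis. Payload 5.6 kg.
Tool frame: the origin (TCP) lies at the very end of the fingers, on their centre line; the grasp point (between the pads) lies 19 mm behind it; x points along the fingers, y is the direction in which the jaws open and shut, and the axes are right-handed (so a half turn about x gives the same grasp; the last joint's range is limited). The gripper opens to 85 mm and grips with 20 to 120 N. Pads are 22 mm wide; open, the fingers measure 114 mm over their backs; the gripper's body (76 mm by 85 mm) begins 54 mm behind the grasp point. The pads swing forward as they close: fully open they stand 13 mm farther back than shut.
Start: joints at [-1.254, 0.468, -0.012, 1.603, 0.006, 1.071, -0.056], TCP at [0.229, 0.608, 0.197] pointing down, gripper open.
Joint ranges: [-2.53, 2.53], [-0.31, 2.02], [-1.57, 1.55], [0.28, 2.44], [-1.29, 4.43], [0.15, 1.84], [-2.92, 2.92]. Speed limits (rad/s): [2.57, 2.57, 3.14, 3.14, 3.14, 3.14, 3.14].

## Interface

Orientations are given as a rotation vector (axis times angle).
In Python, from station import env gives the robot as it stands.
- The arm moves only by the tool drive_tool, never from a script. Its arguments are lists of equal length, an entry for each row: "linear": the shift along the world's x, y, z normalised to -1 to 1, where 1 is 15 cm, a list of three; "yaw": the turn about the world's z normalised to -1 to 1, where 1 is 180 degrees; "gripper": the closure, from 0 (fully open) to 1 (shut). A call has exactly 5 rows; each row is the pose to reach, as a shift and turn from the pose measured when the call began, turning the shorter way round; what a row does not reach only later rows make up. A row lasts 1/10 s, in which the tool goes at most 50 mm and 8.59 degrees, less where a joint would pass 70% of its speed; a pose out of reach is approached as far as the arm can. A call with a number of a shift or a turn outside -1 to 1 is refused whole. A call with a gripper value outside its range is refused whole. The fingers move at their own pace and stop on an object; "grip_force" is the grip in N (left out, the last holds). Time passes only in rows, so rows that repeat a pose let the fingers close, or fill a call up. It gives the time, the measured TCP pose, the force and the opening at its end, in the units of the state.
- env.get_state(): the state, without advancing time (a new reading comes with each control period).
- env.camera(name): name is "scene" or "top" or "wrist"; returns a dict with "frame" (420x560x3 uint8, red, green, blue), "mtx" (3x3 intrinsics, pixels), "rvec" (rotation vector, rad) and "tvec" (3), from world to camera coordinates, as OpenCV has them. Camera axes: x right, y down, z forward; pixel columns grow to the right and rows downward; lengths in m; the calibration is good to about 2 mm. A picture is of the moment at which its call begins. There is no depth.
- env.close_job(): hands the job in, once; it reports no verdict.
Trained networks look in a picture, given as the dict that the camera call returned (one of the last four; its "shot" number tells which), for a name from the list of things; names that differ only in an ending like _2 or _b are one class to them, and where a whole thing is asked for, a point or a joint stands for the part that bears it (a point fixed in the world has none). Each returns a list of dicts, best first, with "score" (0 to 1); they miss things now and then, are a little off and sometimes report something else, mostly with a low value. They report only what shows in the picture. A call takes as long as a camera call. They do not tell look-alikes from the thing itself.
- env.boxes_of(query, picture): "pixel" ([column, row] in pixels, amid what is visible of it).
- env.mark_of(query, picture): "pixel" ([column, row] in pixels: a listed point, or the origin of a listed thing).
The state is a dict: "t": time; "qpos": joint angles; "dq": joint speeds; "tau": joint torques, N m; "tcp_pos": TCP position; "tool_rot": TCP orientation; "contact_force": force on the tool from outside, world axes, zero at the start; "ft_torque": the same for the moment, N m; "finger_gap": finger opening in m.
Only numpy, scipy, OpenCV 4.12 (cv2) and the standard library are available. Lean on these libraries where they do the work, as an engineer would, in place of code of your own. Each camera call takes 0.05 s, during which the arm holds its last target.

## Working session

There is one attempt and no reset: what is moved stays moved. The work goes in short steps, Python scripts to look and compute and a tool call to move; the robot and the scene stay as the last step left them, time stands still between calls to the robot, and variables do not carry over. Pictures are saved under pics/ and viewed, and the job is handed in when it is done.

Besides the shell and the picture viewer there is one more tool, called after ">>>" as a command line: name --pt "numbers of a row" for each row, then --argument value for the rest. drive_tool: Moves the arm, as the interface text tells. Scaled input: -1 to 1 covers 15 cm each way for a shift and 180 degrees each way for a turn. Its arguments: {"type":"object","properties":{"linear":{"type":"array"},"yaw":{"type":"array"},"gripper":{"type":"array"},"grip_force":{"type":"number"}},"required":["linear","yaw","gripper"]}

```bash
ls; mkdir -p pics; cat > h.py <<'E'
import numpy as np, cv2
from station import env
def shot(cam,name):
    p=env.camera(cam); cv2.imwrite(f'pics/{name}.png',p['frame'][:,:,::-1]); return p
def ray(p,px):
    K=np.array(p['mtx']);R,_=cv2.Rodrigues(np.array(p['rvec'],float));t=np.array(p['tvec'],float).ravel()
    u=cv2.undistortPoints(np.array([[px]],float),K,None)[0,0]
    return -R.T@t, R.T@np.array([u[0],u[1],1.])
def atz(p,px,z):
    o,d=ray(p,px); return o+d*(z-o[2])/d[2]
def proj(p,X):
    q,_=cv2.projectPoints(np.array(X,float).reshape(-1,3),np.array(p['rvec'],float),np.array(p['tvec'],float),np.array(p['mtx'],float),None); return q.reshape(-1,2)
E
python3 - <<'E'
from h import *
np.set_printoptions(precision=4,suppress=True)
s=env.get_state(); print(s)
a=shot('scene','s0'); b=shot('top','t0')
for n,p in(('scene',a),('top',b)):
    print(n,p['mtx'],ray(p,[280,210]))
    for q in ['jig','jig_knob','jig_edge','jig_end','bed','dowel_near','dowel_far','end_stop','burnisher','dispenser','paddle']:
        print(q,[(np.round(d['pixel'],1),round(d['score'],2)) for d in env.mark_of(q,p)])
E
```

```text
pics
{'t': 0.0, 'qpos': array([-1.254 ,  0.4684, -0.0116,  1.6037,  0.006 ,  1.0714, -0.0563]), 'dq': array([ 0.0006,  0.0002,  0.0012,  0.0002, -0.002 ,  0.0014,  0.0003]), 'tau': array([ -0.001 , -53.2394,   0.0206, -25.1306,   0.0113,   0.0078,
         0.    ]), 'tcp_pos': array([0.2287, 0.6077, 0.1958]), 'tool_rot': array([ 0.2809,  1.5525, -0.2838]), 'contact_force': array([0.2902, 0.026 , 0.3538]), 'ft_torque': array([-0.0402, -0.0395, -0.0107]), 'finger_gap': 0.0851845668046255}
scene [[502.2408   0.     268.781 ]
 [  0.     502.2408 202.7041]
 [  0.       0.       1.    ]] (array([ 1.2473, -0.2702,  0.951 ]), array([-0.6043,  0.2351, -0.7618]))
jig [(array([136.9, 166.7]), 0.75), (array([340.1, 190.9]), 0.57)]
jig_knob [(array([339.8, 180.1]), 0.92), (array([138.2, 153.3]), 0.74)]
jig_edge [(array([356.6, 195.1]), 0.67), (array([336.5, 180.3]), 0.64)]
jig_end [(array([332.5, 211.7]), 0.92), (array([161.5, 149.2]), 0.82)]
bed [(array([189.3, 249.9]), 0.85), (array([332.1, 213.3]), 0.4)]
dowel_near [(array([263.3, 200.4]), 0.59), (array([206.9, 230.8]), 0.4)]
dowel_far [(array
[... 403 characters left out ...]
 -0.9931]))
jig [(array([395.8, 341. ]), 0.8), (array([195.3, 223.8]), 0.66)]
jig_knob [(array([398.4, 346.4]), 0.86), (array([191.9, 223.9]), 0.65), (array([213.9, 193.8]), 0.54)]
jig_edge [(array([399.8, 361.9]), 0.88), (array([179.4, 215.3]), 0.62)]
jig_end [(array([213.3, 192. ]), 0.94), (array([364.5, 359.3]), 0.6)]
bed [(array([366.4, 204.1]), 0.82), (array([191.4, 223. ]), 0.15)]
dowel_near [(array([193.5, 221.3]), 0.57), (array([343.7, 214.9]), 0.38)]
dowel_far [(array([349.5, 176.9]), 0.47)]
end_stop [(array([373.9, 167.3]), 0.41), (array([285.2,  92.2]), 0.31)]
burnisher [(array([278. , 234.5]), 0.63)]
dispenser [(array([275.4, 142.9]), 0.86)]
paddle [(array([282.4,  95.2]), 0.79)]
```

View pics/s0.png

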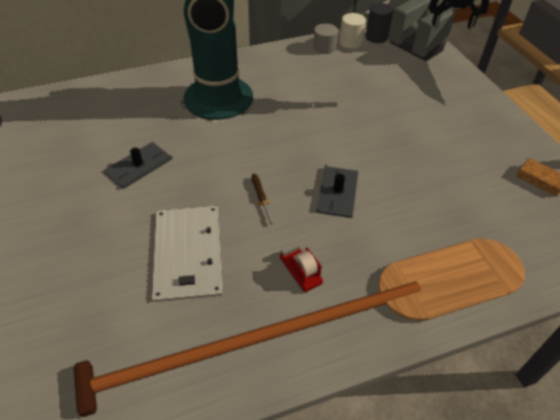

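View pics/t0.png

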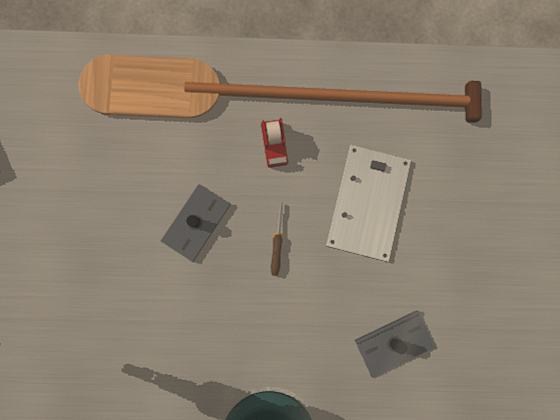

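Scene view: jig candidates are at (340,185) (robot's left) and (138,160). The bed is at (188,250), the dispenser at (302,265) and the burnisher at (262,198). In the top view (image left = robot's left) the candidates are (194,222) and (398,346). The description says farthest left, so I choose (194,222). Next come close crops and a wrist view.

```bash
python3 - <<'E'
from h import *
w=shot('wrist','w0')
a=cv2.imread('pics/t0.png');b=cv2.imread('pics/s0.png')
c=cv2.convertScaleAbs(cv2.resize(a[175:270,150:245],None,fx=4,fy=4,interpolation=2),alpha=1.8)
d=cv2.convertScaleAbs(cv2.resize(b[150:230,300:375],(356,380),interpolation=2),alpha=1.8)
cv2.imwrite('pics/c0.png',np.hstack([c,d]))
e=cv2.resize(a[135:270,315:420],None,fx=4,fy=4,interpolation=2)
cv2.imwrite('pics/c1.png',e)
E
```

```text
(no output)
```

View pics/c0.png

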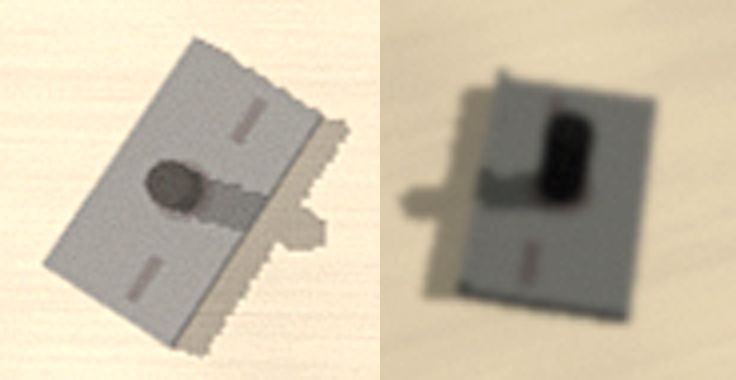

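View pics/c1.png

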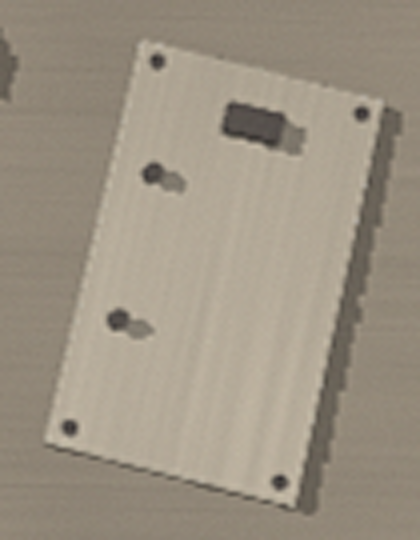

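View pics/w0.png

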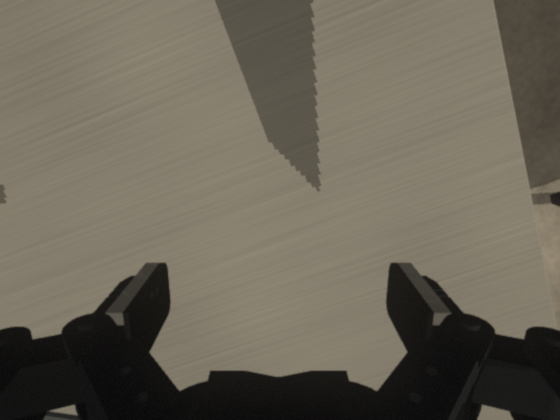

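```bash
cat > m0.py <<'E'
from h import *
from scipy.optimize import least_squares
np.set_printoptions(precision=4,suppress=True)
b=shot('top','t1'); a=shot('scene','s1')
f=lambda u,o:(np.array(u)+.5)/4-.5+o
J=f([[196,37],[324,117],[175,348],[43,263]],np.array([150,175]))
B=f([[142,38],[384,103],[296,508],[45,442]],np.array([315,135]))
def fit(model,px,x0,p=b):
    def r(x):
        c,s=np.cos(x[2]),np.sin(x[2]); M=np.array(model)
        X=np.c_[x[0]+c*M[:,0]-s*M[:,1],x[1]+s*M[:,0]+c*M[:,1],M[:,2]]
        return (proj(p,X)-px).ravel()
    return least_squares(r,x0)
r1=fit([[.08,.045,.007],[.08,-.045,.013],[-.08,-.045,.013],[-.08,.045,.007]],J,[.4,.2,-.5]);print('jig',r1.x,np.degrees(r1.x[2]),r1.fun)
r2=fit([[.125,.075,.012],[.125,-.075,.012],[-.125,-.075,.012],[-.125,.075,.012]],B,[.4,-.2,-.2]);print('bed',r2.x,np.degrees(r2.x[2]),r2.fun)
# checks
x,y,t=r2.x; R=np.array([[np.cos(t),-np.sin(t)],[np.sin(t),np.cos(t)]])
for p,n in((b,'top'),(a,'scene')):
    for m,z in(([-.045,.051],.024),([.045,.051],.024),([.089,0],.024),([-.125,-.075],.012),([.125,.075],.012)):
        print(n,m,proj(p,[*(R@m+r2.x[:2]),z]))
    print(n,'knobtop',proj(p,[*r1.x[:2],.055]), 'foot',proj(p,[*r1.x[:2],.007]))
    for q,z in(('burnisher',.0),('dispenser',0)):
        d=env.mark_of(q,p); print(q,d and atz(p,d[0]['pixel'],z))
E
python3 m0.py
```

```text
jig [ 0.4797  0.1817 -0.5358] -30.69889672643512 [ 0.3113 -0.2767  0.0484 -0.4298 -0.7014  0.1386  0.3567  0.5497]
bed [ 0.5385 -0.2234 -0.226 ] -12.949299175932214 [ 0.1042  0.14    0.3028 -0.5667 -0.2662  0.0584 -0.126   0.3425]
top [-0.045, 0.051] [[344.5545 214.4044]]
top [0.045, 0.051] [[353.3491 177.5128]]
top [0.089, 0] [[378.5387 165.1585]]
top [-0.125, -0.075] [[388.3588 261.6834]]
top [0.125, 0.075] [[350.2292 144.265 ]]
top knobtop [[192.4053 220.3567]] foot [[196.0698 222.2163]]
burnisher [ 0.456  -0.0125  0.    ]
dispenser [ 0.678  -0.0046  0.    ]
scene [-0.045, 0.051] [[207.4678 227.318 ]]
scene [0.045, 0.051] [[208.6657 258.7182]]
scene [0.089, 0] [[185.7397 277.4785]]
scene [-0.125, -0.075] [[155.5075 209.3575]]
scene [0.125, 0.075] [[221.5093 291.4255]]
scene knobtop [[338.3561 175.8722]] foot [[336.392  188.9791]]
burnisher [ 0.4577 -0.0128  0.    ]
dispenser [0.6767 0.0071 0.    ]
```

```bash
python3 - <<'E'
from h import *
from scipy.spatial.transform import Rotation as Ro
np.set_printoptions(precision=4,suppress=True)
s=env.get_state();R=Ro.from_rotvec(s['tool_rot']).as_matrix();print(R);print('jaw yaw',np.degrees(np.arctan2(R[1,1],R[0,1])),s['t'])
print(np.array([.4797,.1817,.15])-s['tcp_pos'])
E
```

```text
[[ 0.0001  0.3522  0.9359]
 [-0.      0.9359 -0.3522]
 [-1.      0.      0.0001]]
jaw yaw 69.38076133593734 1.55
[ 0.2508 -0.4267 -0.0468]
```

>>> drive_tool --pt "0.2 -0.2 0" --pt "0.4 -0.45 0" --pt "0.6 -0.7 0" --pt "0.8 -0.95 0" --pt "0.9 -1 0" --yaw '[-0.02, -0.04, -0.056, -0.056, -0.056]' --gripper '[0, 0, 0, 0, 0]' --grip_force 50

```text
t: 2.05
tcp_pos: [0.3679, 0.4531, 0.1972]
tool_rot: [0.424, 1.526, -0.427]
contact_force: [0.3, 0.4, 0.7]
finger_gap: 0.0856
```

>>> drive_tool --pt "0.2 -0.25 0" --pt "0.4 -0.5 0" --pt "0.6 -0.75 0" --pt "0.77 -1 0" --pt "0.77 -1 0" --yaw '[0, 0, 0, 0, 0]' --gripper '[0, 0, 0, 0, 0]'

```text
t: 2.55
tcp_pos: [0.4883, 0.2955, 0.1976]
tool_rot: [0.431, 1.521, -0.437]
contact_force: [-0.4, -0.2, -0.7]
finger_gap: 0.0853
```

>>> drive_tool --pt "0 -0.3 0" --pt "-0.04 -0.5 0" --pt "-0.05 -0.7 0" --pt "-0.057 -0.76 0" --pt "-0.057 -0.76 0" --yaw '[0, 0, 0, 0, 0]' --gripper '[0, 0, 0, 0, 0]'

```text
t: 3.05
tcp_pos: [0.4798, 0.1809, 0.198]
tool_rot: [0.433, 1.521, -0.438]
contact_force: [0.6, 0.5, 0.8]
finger_gap: 0.0854
```

```bash
python3 - <<'E'
from h import *
from scipy.spatial.transform import Rotation as Ro
np.set_printoptions(precision=4,suppress=True)
w=shot('wrist','w1')
s=env.get_state();R=Ro.from_rotvec(s['tool_rot']).as_matrix();print('jaw yaw',np.degrees(np.arctan2(R[1,1],R[0,1])),s['tcp_pos'])
print('knob exp',proj(w,[[.4797,.1817,.055],[.4797,.1817,.007]]))
x,y,t=.4797,.1817,-.5358;c,q=np.cos(t),np.sin(t)
for m in([.08,.045,.007],[.08,-.045,.013],[-.08,-.045,.013],[-.08,.045,.007]): print(m,proj(w,[x+c*m[0]-q*m[1],y+q*m[0]+c*m[1],m[2]]))
E
```

```text
jaw yaw 58.2235677656783 [0.4798 0.1825 0.1979]
knob exp [[278.9177 176.4306]
 [278.8824 166.6948]]
[0.08, 0.045, 0.007] [[322.1717 239.2538]]
[0.08, -0.045, 0.013] [[238.1153 242.962 ]]
[-0.08, -0.045, 0.013] [[229.3762  84.8605]]
[-0.08, 0.045, 0.007] [[324.2512  82.9617]]
```

View pics/w1.png

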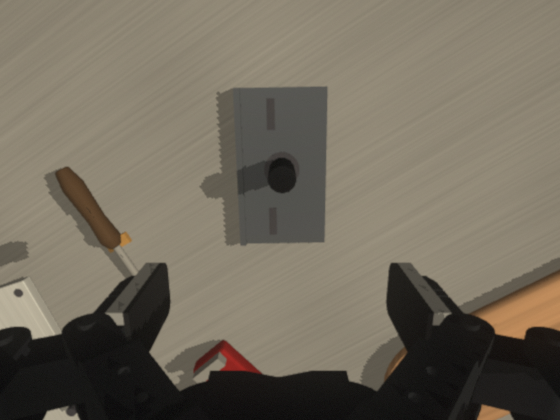

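```bash
python3 - <<'E'
from h import *
from scipy.optimize import least_squares
np.set_printoptions(precision=4,suppress=True)
w=env.camera('wrist')
M=np.array([[-.08,.045,.007],[.08,.045,.007],[.08,-.045,.013],[-.08,-.045,.013],[0,0,.055]])
px=np.array([[327,87],[325,242],[233.5,244.5],[233.,88],[282,175.]])
def r(x):
    c,s=np.cos(x[2]),np.sin(x[2])
    return (proj(w,np.c_[x[0]+c*M[:,0]-s*M[:,1],x[1]+s*M[:,0]+c*M[:,1],M[:,2]])-px).ravel()
o=least_squares(r,[.48,.18,-.53]);print(o.x,np.degrees(o.x[2]),o.fun,env.get_state()['tcp_pos'],env.get_state()['t'])
E
```

```text
[ 0.4821  0.1836 -0.5551] -31.804841706541694 [ 0.4982 -0.8897 -3.1176 -0.2253  4.414  -0.6599 -0.207  -2.0971 -1.3935
  3.5407] [0.4797 0.1832 0.1978] 3.15
```

>>> drive_tool --pt "0.012 0 -0.25" --pt "0.012 0 -0.5" --pt "0.012 0 -0.75" --pt "0.012 0 -0.95" --pt "0.012 0 -1" --yaw '[0, 0, 0, 0, 0]' --gripper '[0, 0, 0, 0, 0]'

```text
t: 3.65
tcp_pos: [0.479, 0.1843, 0.0445]
tool_rot: [0.426, 1.527, -0.436]
contact_force: [-0.2, 0.2, 0.6]
finger_gap: 0.0855
```

>>> drive_tool --pt "0 0 -0.1" --pt "0 0 -0.18" --pt "0 0 -0.18" --pt "0 0 -0.18" --pt "0 0 -0.18" --yaw '[0, 0, 0, 0, 0]' --gripper '[0, 0, 0.2, 0.35, 0.4]'

```text
t: 4.15
tcp_pos: [0.4798, 0.1847, 0.0185]
tool_rot: [0.427, 1.525, -0.435]
contact_force: [0.2, 0.4, 0.5]
finger_gap: 0.0514
```

```bash
python3 - <<'E'
from h import *
w=shot('wrist','w2')
s=env.get_state();print(s['tcp_pos'],s['finger_gap'],s['contact_force'])
E
```

```text
[0.47977255 0.18466286 0.01853245] 0.05145552058732818 [-0.46677317  0.50610228 -0.36103936]
```

View pics/w2.png

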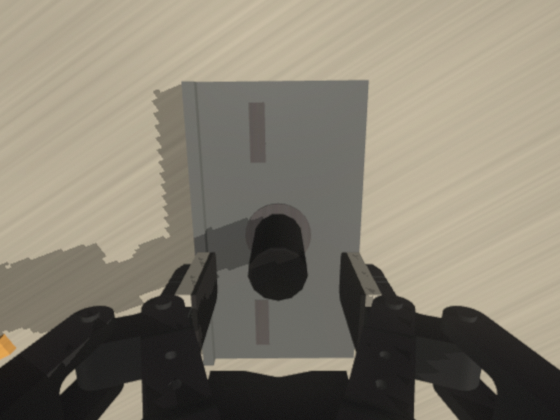

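```bash
python3 - <<'E'
from h import *
w=env.camera('wrist');s=env.get_state();x,y,z=s['tcp_pos']
print(proj(w,[[x,y,.055],[x,y,.007],[.4815,.183,.055]]))
print(atz(w,[278,278],.055))
E
```

```text
[[277.1723089  264.93168931]
 [277.73234591 226.76620146]
 [276.30286275 270.10229184]]
[0.48502357 0.1816807  0.055     ]
```

>>> drive_tool --pt "0.017 -0.01 0.01" --pt "0.017 -0.01 0.01" --pt "0.017 -0.01 0.01" --pt "0.017 -0.01 0.01" --pt "0.017 -0.01 0.01" --yaw '[0, 0, 0, 0, 0]' --gripper '[0.4, 0.4, 0.8, 1, 1]'

```text
t: 4.75
tcp_pos: [0.4835, 0.1839, 0.0209]
tool_rot: [0.429, 1.523, -0.433]
contact_force: [0.7, 1.3, 3.1]
finger_gap: 0.0079
```

>>> drive_tool --pt "0 0 0" --pt "0 0 0.03" --pt "0 0 0.08" --pt "0 0 0.14" --pt "0 0 0.2" --yaw '[0, 0, 0, 0, 0]' --gripper '[1, 1, 1, 1, 1]'

```text
t: 5.25
tcp_pos: [0.4835, 0.1839, 0.0518]
tool_rot: [0.429, 1.523, -0.433]
contact_force: [0.5, -0.8, -0.1]
finger_gap: 0.0
```

```bash
python3 - <<'E'
from h import *
w=shot('wrist','w3')
b=shot('scene','s3');cv2.imwrite('pics/s3c.png',cv2.resize(b['frame'][110:250,250:420,::-1],None,fx=4,fy=4))
E
```

```text
(no output)
```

View pics/w3.png

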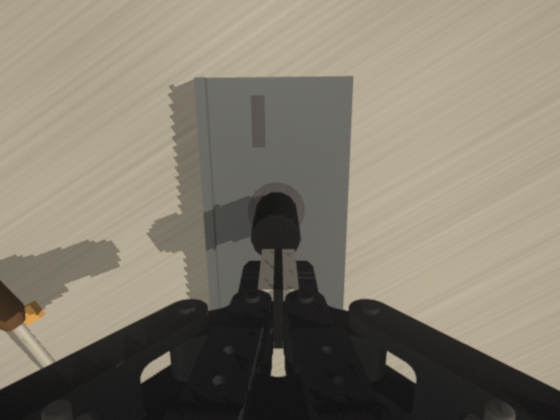

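View pics/s3c.png

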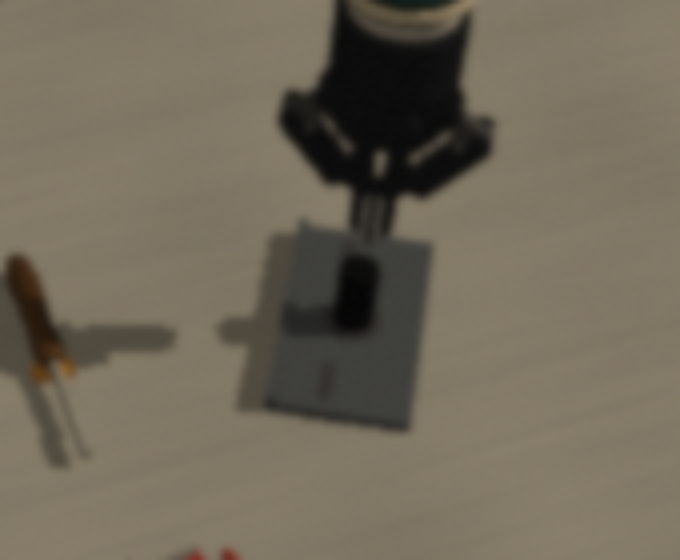

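```bash
python3 - <<'E'
from h import *
np.set_printoptions(precision=4,suppress=True)
w=env.camera('wrist');s=env.get_state();x,y,z=s['tcp_pos']
print(s['tcp_pos'],s['tool_rot'],s['t']);print(proj(w,[x,y,z]),ray(w,[280,210]))
b=shot('top','t3');a=shot('scene','s4')
print(proj(b,[x,y,z]),proj(a,[x,y,z]))
for p in(w,b,a):
  print('knobtop?',[(d['pixel'],d['score'],atz(p,d['pixel'],.039)) for d in env.mark_of('jig_knob',p)])
cv2.imwrite('pics/t3c.png',cv2.resize(b['frame'][150:300,120:270,::-1],None,fx=4,fy=4))
E
```

```text
[0.4842 0.1843 0.0519] [ 0.4297  1.5218 -0.432 ] 5.4
[[277.2876 233.3445]] (array([0.4267, 0.2198, 0.2304]), array([ 0.2539, -0.1487, -0.9559]))
[[191.6061 218.4674]] [[339.9113 177.7175]]
knobtop? [([274.2, 227.3], 0.78, array([0.4844, 0.1821, 0.039 ]))]
knobtop? [([398.4, 345.9], 0.96, array([ 0.2162, -0.282 ,  0.039 ])), ([279.3, 233.2], 0.71, array([ 0.4574, -0.0129,  0.039 ])), ([190.4, 221.1], 0.67, array([0.4793, 0.189 , 0.039 ]))]
knobtop? [([137.6, 150.4], 0.74, array([ 0.2043, -0.2745,  0.039 ])), ([338.4, 179.7], 0.67, array([0.4783, 0.1843, 0.039 ]))]
```

View pics/t3c.png

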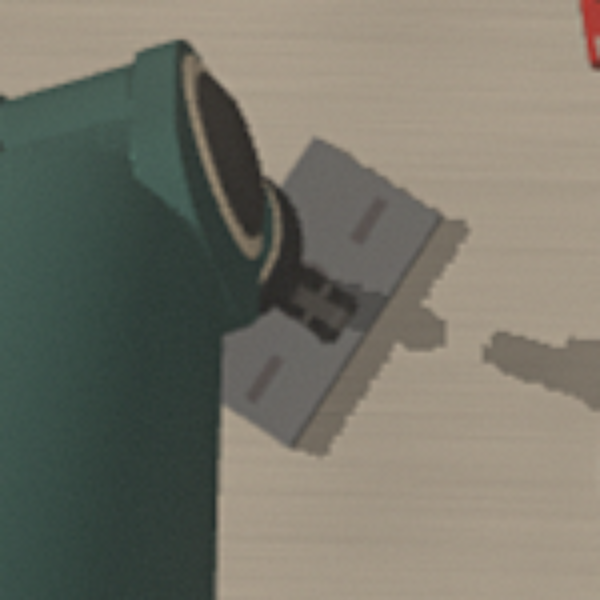

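```bash
python3 - <<'E'
from h import *
np.set_printoptions(precision=4,suppress=True)
w=env.camera('wrist');s=env.get_state();a=shot('scene','s5')
x,y,z=s['tcp_pos']
for dz in(0,.01,.02,.03,.05):print(dz,proj(w,[x,y,z+dz]),proj(a,[x,y,z+dz]))
def tri(pw,pa):
    (o1,d1),(o2,d2)=ray(w,pw),ray(a,pa)
    A=np.c_[d1,-d2];t=np.linalg.lstsq(A,o2-o1,rcond=None)[0]
    print(o1+t[0]*d1,o2+t[1]*d2)
tri([278,255],[342.5,170.5]);tri([276,236],[339.5,174.5])
f=a['frame'][:,:,::-1];cv2.imwrite('pics/s5c.png',cv2.resize(cv2.convertScaleAbs(f[140:200,310:375],alpha=2),None,fx=9,fy=9,interpolation=2))
g=w['frame'][:,:,::-1];cv2.imwrite('pics/w5c.png',cv2.resize(cv2.convertScaleAbs(g[170:350,190:370],alpha=2.5),None,fx=3,fy=3,interpolation=2))
E
```

```text
0 [[277.9221 234.3958]] [[339.516  177.8804]]
0.01 [[277.8678 241.6464]] [[339.946  175.0697]]
0.02 [[277.8075 249.7144]] [[340.3813 172.2248]]
0.03 [[277.7399 258.7461]] [[340.8218 169.3451]]
0.05 [[277.5773 280.4856]] [[341.7194 163.4786]]
[0.483  0.184  0.0772] [0.4853 0.1877 0.0772]
[0.4805 0.1844 0.0597] [0.4803 0.184  0.0597]
```

View pics/s5c.png

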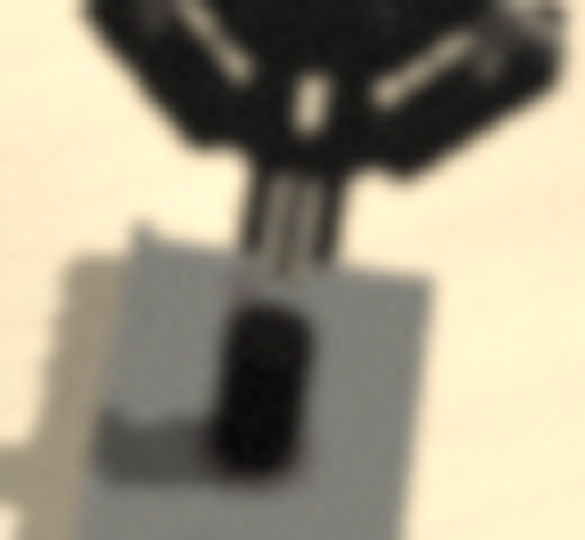

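View pics/w5c.png

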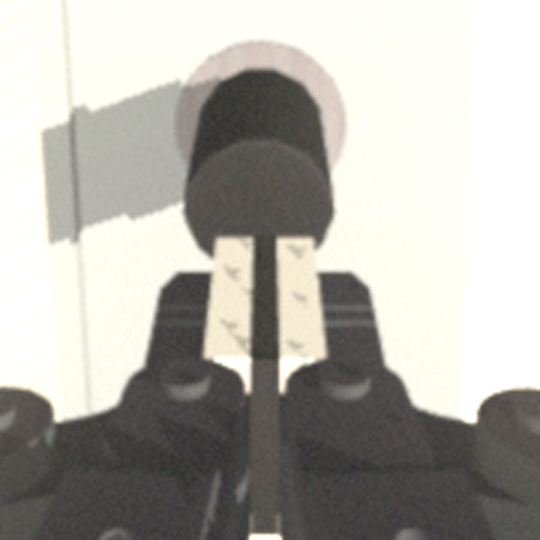

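>>> drive_tool --pt "-0.01 0 0" --pt "-0.01 0 0" --pt "-0.01 0 0" --pt "-0.015 0 -0.15" --pt "-0.015 0 -0.3" --yaw '[0, 0, 0, 0, 0]' --gripper '[0.3, 0.3, 0.3, 0.3, 0.3]'

```text
t: 6.25
tcp_pos: [0.4818, 0.1843, 0.0057]
tool_rot: [0.429, 1.522, -0.432]
contact_force: [0.1, 0.5, -0.9]
finger_gap: 0.0595
```

```bash
cat > look.py <<'E'
import sys
from h import *
n=sys.argv[1]
w=env.camera('wrist');a=env.camera('scene');s=env.get_state()
x,y,z=s['tcp_pos']
print(s['t'],s['tcp_pos'],s['contact_force'],s['finger_gap'])
c=np.round(proj(a,[x,y,z])[0]).astype(int)
f=a['frame'][:,:,::-1]
cv2.imwrite(f'pics/{n}.png',np.hstack([cv2.convertScaleAbs(cv2.resize(f[c[1]-40:c[1]+35,c[0]-35:c[0]+35],(392,420),interpolation=2),alpha=1.8),cv2.convertScaleAbs(w['frame'][:,80:480,::-1],alpha=1.8)]))
E
python3 look.py l1
```

```text
6.35 [0.47895315 0.18292239 0.00342426] [-0.09802304  0.28121006 -0.20481885] 0.059820797997220655
```

View pics/l1.png

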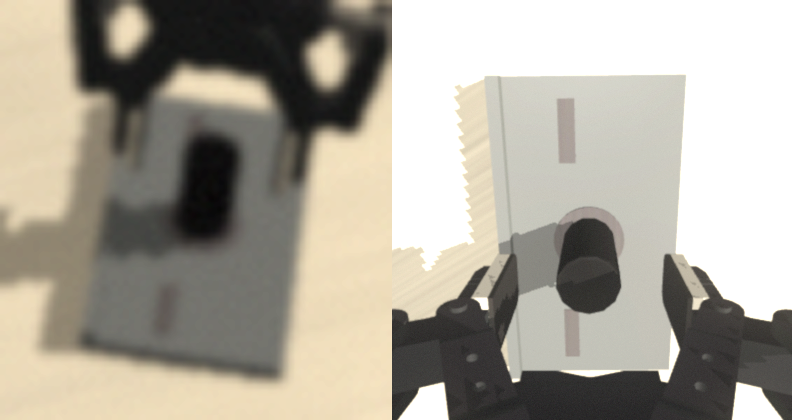

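>>> drive_tool --pt "0.01 0 -0.05" --pt "0.01 0 -0.1" --pt "0.01 0 -0.11" --pt "0.01 0 -0.11" --pt "0.01 0 -0.11" --yaw '[0, 0, 0, 0, 0]' --gripper '[0.3, 0.3, 0.3, 0.3, 0.3]'

```text
t: 6.85
tcp_pos: [0.4808, 0.1831, -0.0127]
tool_rot: [0.426, 1.527, -0.436]
contact_force: [-0.4, 0.9, 0.4]
finger_gap: 0.06
```

```bash
python3 look.py l2
```

```text
6.95 [ 0.48076211  0.18305555 -0.01267192] [ 0.43882776 -0.39102402 -0.33700664] 0.06002659382703871
```

View pics/l2.png

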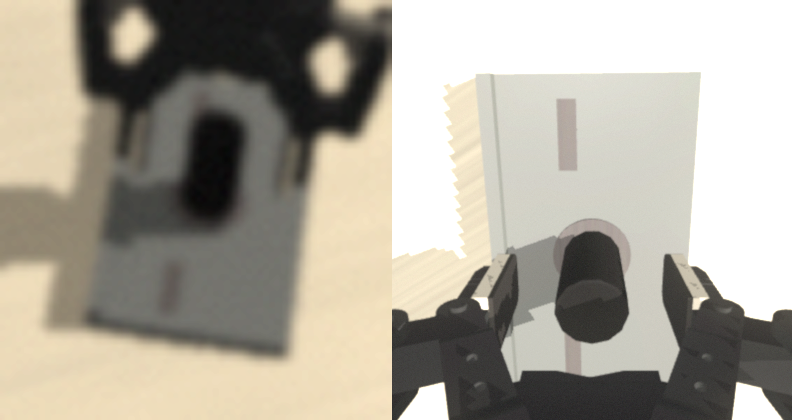

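>>> drive_tool --pt "0 0 -0.02" --pt "0 0 -0.025" --pt "0 0 -0.025" --pt "0 0 -0.025" --pt "0 0 -0.025" --yaw '[0, 0, 0, 0, 0]' --gripper '[0.3, 0.5, 0.8, 1, 1]'

```text
t: 7.45
tcp_pos: [0.4809, 0.1833, -0.0163]
tool_rot: [0.427, 1.527, -0.436]
contact_force: [-0.2, 0.9, 1.8]
finger_gap: 0.0252
```

>>> drive_tool --pt "0 0 0" --pt "0 0 0" --pt "0 0 0.03" --pt "0 0 0.06" --pt "0 0 0.1" --yaw '[0, 0, 0, 0, 0]' --gripper '[1, 1, 1, 1, 1]'

```text
t: 7.95
tcp_pos: [0.4802, 0.1829, -0.0014]
tool_rot: [0.426, 1.528, -0.437]
contact_force: [0.4, -0.5, -5.2]
finger_gap: 0.0248
```

```bash
python3 look.py l3
```

```text
8.05 [ 0.48138829  0.18344116 -0.00050007] [ 0.89531166 -0.03045201 -5.40963065] 0.024870293347711462
```

View pics/l3.png

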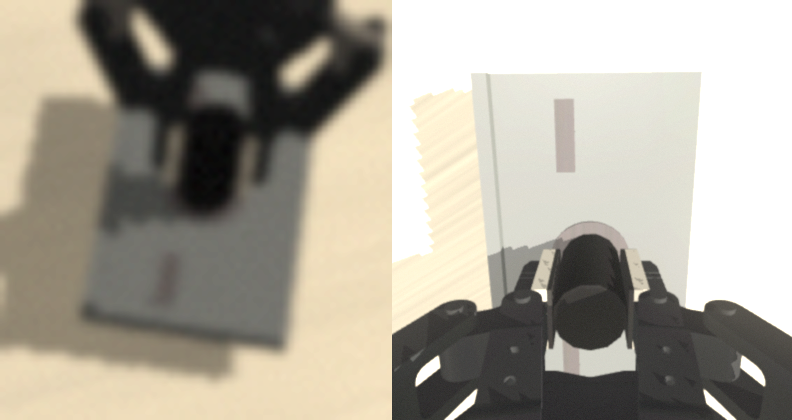

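>>> drive_tool --pt "0 0 0.2" --pt "0 0 0.45" --pt "0 0 0.63" --pt "0.03 -0.2 0.65" --pt "0.06 -0.45 0.65" --yaw '[0, 0, 0, 0.02, 0.03]' --gripper '[1, 1, 1, 1, 1]'

```text
t: 8.55
tcp_pos: [0.4911, 0.1176, 0.0984]
tool_rot: [0.35, 1.537, -0.354]
contact_force: [0.4, -0.5, -6.3]
finger_gap: 0.0247
```

>>> drive_tool --pt "0.03 -0.25 0" --pt "0.06 -0.5 0" --pt "0.09 -0.7 0" --pt "0.1 -0.9 0" --pt "0.1 -1 0" --yaw '[0.02, 0.04, 0.06, 0.07, 0.07]' --gripper '[1, 1, 1, 1, 1]'

```text
t: 9.05
tcp_pos: [0.5058, -0.036, 0.0984]
tool_rot: [0.18, 1.558, -0.185]
contact_force: [0.2, 0.4, -5.8]
finger_gap: 0.0247
```

>>> drive_tool --pt "0.03 -0.25 0" --pt "0.06 -0.5 0" --pt "0.08 -0.7 0" --pt "0.08 -0.9 0" --pt "0.08 -1 0" --yaw '[0, 0, 0, 0, 0]' --gripper '[1, 1, 1, 1, 1]'

```text
t: 9.55
tcp_pos: [0.5168, -0.1894, 0.0983]
tool_rot: [0.182, 1.559, -0.189]
contact_force: [-0.2, -0.8, -5.5]
finger_gap: 0.0249
```

>>> drive_tool --pt "0 -0.15 -0.1" --pt "0 -0.27 -0.2" --pt "0 -0.27 -0.2" --pt "0 -0.27 -0.2" --pt "0 -0.27 -0.2" --yaw '[0, 0, 0, 0, 0]' --gripper '[1, 1, 1, 1, 1]'

```text
t: 10.05
tcp_pos: [0.5174, -0.2283, 0.0686]
tool_rot: [0.181, 1.558, -0.187]
contact_force: [0.1, -0.4, -4.9]
finger_gap: 0.0248
```

```bash
cat > bed.py <<'E'
import sys
from h import *
from scipy.spatial.transform import Rotation as Ro
np.set_printoptions(precision=4,suppress=True)
n=sys.argv[1]
w=shot('wrist',n+'w');a=shot('scene',n+'s');s=env.get_state()
R=Ro.from_rotvec(s['tool_rot']).as_matrix();yw=np.degrees(np.arctan2(R[1,1],R[0,1]))
print(s['t'],s['tcp_pos'],s['contact_force'],'jaw',yw)
t=-.226;B=np.array([[np.cos(t),-np.sin(t)],[np.sin(t),np.cos(t)]]);p=s['tcp_pos']
print('tcp in bed',B.T@(p[:2]-[.5385,-.2234]),'yaw rel bed',yw-89.6+12.95, 'underside-deck',p[2]+.0163-.012)
c=[190,245];f=a['frame'][:,:,::-1]
cv2.imwrite(f'pics/{n}.png',np.hstack([cv2.convertScaleAbs(cv2.resize(f[190:310,135:247],(392,420),interpolation=2),alpha=1.5),cv2.convertScaleAbs(w['frame'][:,80:480,::-1],alpha=1.6)]))
E
python3 bed.py b1
```

```text
10.15 [ 0.5176 -0.2285  0.0689] [ 0.5544 -0.0327 -5.5423] jaw 76.57619048815204
tcp in bed [-0.0192 -0.0097] yaw rel bed -0.07380951184795848 underside-deck 0.07316517165806499
```

View pics/b1.png

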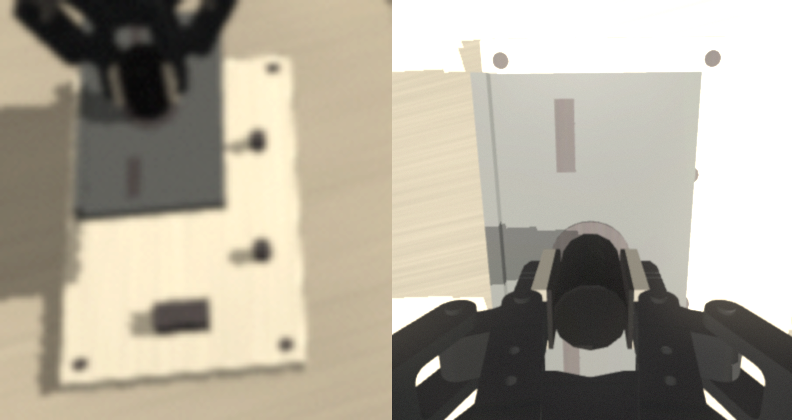

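>>> drive_tool --pt "-0.005 -0.02 -0.1" --pt "-0.005 -0.02 -0.2" --pt "-0.005 -0.02 -0.3" --pt "-0.005 -0.02 -0.4" --pt "-0.005 -0.02 -0.41" --yaw '[0, 0, 0, 0, 0]' --gripper '[1, 1, 1, 1, 1]'

```text
t: 10.65
tcp_pos: [0.5147, -0.2306, 0.0043]
tool_rot: [0.182, 1.563, -0.186]
contact_force: [-0.4, 0.0, -5.1]
finger_gap: 0.0248
```

```bash
python3 bed.py b2
```

```text
10.75 [ 0.5162 -0.2314  0.0063] [ 0.1793 -0.8366 -5.4667] jaw 76.56595876209677
tcp in bed [-0.0199 -0.0128] yaw rel bed -0.08404123790322515 underside-deck 0.010620775333491157
```

View pics/b2.png

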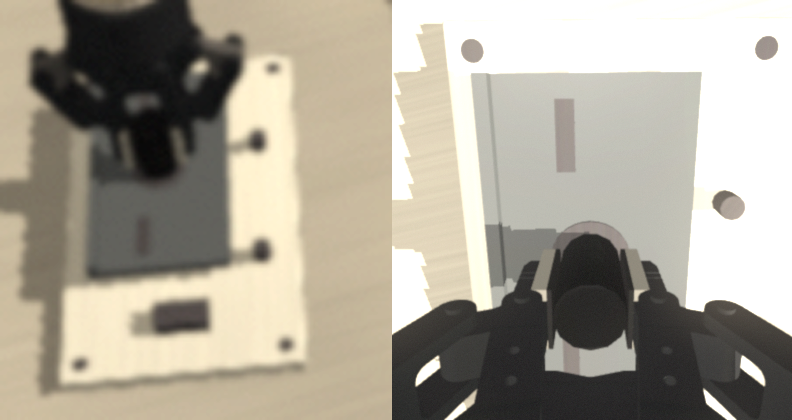

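>>> drive_tool --pt "0 0 -0.015" --pt "0 0 -0.03" --pt "0 0 -0.045" --pt "0 0 -0.055" --pt "0 0 -0.055" --yaw '[0, 0, 0, 0, 0]' --gripper '[1, 1, 1, 1, 1]'

```text
t: 11.25
tcp_pos: [0.5162, -0.2313, -0.002]
tool_rot: [0.181, 1.56, -0.187]
contact_force: [-0.9, 0.0, -4.9]
finger_gap: 0.025
```

>>> drive_tool --pt "0 0 -0.004" --pt "0 0 -0.007" --pt "0 0 -0.01" --pt "0 0 -0.012" --pt "0 0 -0.012" --yaw '[0, 0, 0, 0, 0]' --gripper '[1, 1, 1, 1, 1]'

```text
t: 11.75
tcp_pos: [0.5161, -0.2313, -0.0038]
tool_rot: [0.181, 1.56, -0.187]
contact_force: [0.3, 0.2, -5.6]
finger_gap: 0.0249
```

>>> drive_tool --pt "0 0 -0.003" --pt "0 0 -0.006" --pt "0 0 -0.006" --pt "0 0 -0.006" --pt "0 0 -0.006" --yaw '[0, 0, 0, 0, 0]' --gripper '[1, 1, 1, 1, 1]'

```text
t: 12.25
tcp_pos: [0.5163, -0.2314, -0.0043]
tool_rot: [0.181, 1.559, -0.187]
contact_force: [-2.2, 0.6, 4.3]
finger_gap: 0.0247
```

>>> drive_tool --pt "0 0 -0.003" --pt "0 0 -0.006" --pt "0 0 -0.006" --pt "0 0 -0.006" --pt "0 0 -0.006" --yaw '[0, 0, 0, 0, 0]' --gripper '[1, 1, 1, 1, 1]'

```text
t: 12.75
tcp_pos: [0.5163, -0.2314, -0.0043]
tool_rot: [0.181, 1.559, -0.187]
contact_force: [-4.1, 1.4, 9.1]
finger_gap: 0.0249
```

>>> drive_tool --pt "0 0 0.002" --pt "0 0 0.002" --pt "0 0 0.002" --pt "0 0 0.002" --pt "0 0 0.002" --yaw '[0, 0, 0, 0, 0]' --gripper '[1, 1, 1, 1, 1]' --grip_force 25

```text
t: 13.25
tcp_pos: [0.5164, -0.2314, -0.0042]
tool_rot: [0.181, 1.559, -0.187]
contact_force: [0.2, 0.6, -2.8]
finger_gap: 0.025
```

```bash
python3 bed.py b3
```

```text
13.35 [ 0.5163 -0.2314 -0.0042] [-0.1859 -0.6125 -4.5473] jaw 76.56626043103901
tcp in bed [-0.0198 -0.0128] yaw rel bed -0.08373956896098278 underside-deck 8.829129328746799e-05
```

View pics/b3.png

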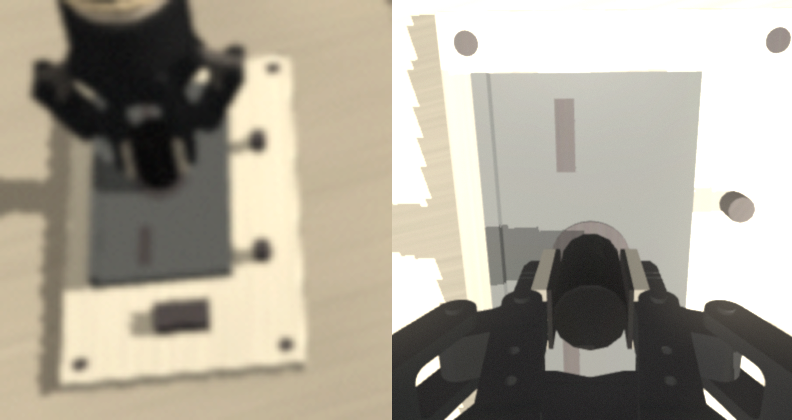

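>>> drive_tool --pt "0.003 0.012 -0.001" --pt "0.006 0.024 -0.001" --pt "0.009 0.036 -0.001" --pt "0.012 0.05 -0.001" --pt "0.012 0.05 -0.001" --yaw '[0, 0, 0, 0, 0]' --gripper '[1, 1, 1, 1, 1]'

```text
t: 13.85
tcp_pos: [0.5185, -0.2235, -0.0042]
tool_rot: [0.181, 1.559, -0.186]
contact_force: [-1.3, -1.9, -1.3]
finger_gap: 0.0246
```

>>> drive_tool --pt "0.001 0.004 -0.001" --pt "0.002 0.008 -0.001" --pt "0.003 0.012 -0.001" --pt "0.003 0.012 -0.001" --pt "0.003 0.012 -0.001" --yaw '[0, 0, 0, 0, 0]' --gripper '[1, 1, 1, 1, 1]'

```text
t: 14.35
tcp_pos: [0.519, -0.2219, -0.0042]
tool_rot: [0.181, 1.559, -0.186]
contact_force: [-0.7, -3.7, 1.9]
finger_gap: 0.0247
```

```bash
python3 bed.py b4
```

```text
14.45 [ 0.519  -0.2219 -0.0043] [-1.6825 -3.6867  0.7749] jaw 76.57828404033765
tcp in bed [-0.0194 -0.003 ] yaw rel bed -0.07171595966234534 underside-deck 3.457680350334169e-05
```

View pics/b4.png

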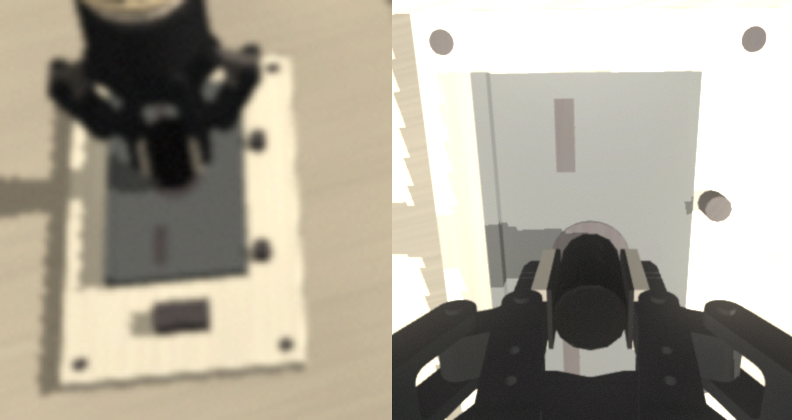

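>>> drive_tool --pt "0.001 0.004 0" --pt "0.002 0.008 0.001" --pt "0.002 0.008 0.001" --pt "0.002 0.008 0.001" --pt "0.002 0.008 0.001" --yaw '[0, 0, 0, 0, 0]' --gripper '[1, 1, 1, 1, 1]'

```text
t: 14.95
tcp_pos: [0.5193, -0.2202, -0.0042]
tool_rot: [0.181, 1.559, -0.186]
contact_force: [-0.1, -1.8, -0.8]
finger_gap: 0.0248
```

>>> drive_tool --pt "0.001 0.003 0" --pt "0.001 0.006 0" --pt "0.001 0.006 0" --pt "0.001 0.006 0" --pt "0.001 0.006 0" --yaw '[0, 0, 0, 0, 0]' --gripper '[1, 1, 1, 1, 1]'

```text
t: 15.45
tcp_pos: [0.5195, -0.2193, -0.0042]
tool_rot: [0.181, 1.559, -0.186]
contact_force: [-0.3, -2.9, -0.1]
finger_gap: 0.0245
```

>>> drive_tool --pt "0.001 0.003 0" --pt "0.001 0.006 0" --pt "0.001 0.006 0" --pt "0.001 0.006 0" --pt "0.001 0.006 0" --yaw '[0, 0, 0, 0, 0]' --gripper '[1, 1, 1, 1, 1]'

```text
t: 15.95
tcp_pos: [0.5197, -0.2184, -0.0042]
tool_rot: [0.181, 1.559, -0.186]
contact_force: [0.0, -3.5, -1.3]
finger_gap: 0.0247
```

```bash
python3 bed.py b5
```

```text
16.05 [ 0.5197 -0.2184 -0.0042] [-0.0955 -3.3412 -1.2466] jaw 76.60178748670141
tcp in bed [-0.0194  0.0006] yaw rel bed -0.04821251329858356 underside-deck 9.59034971632286e-05
```

View pics/b5.png

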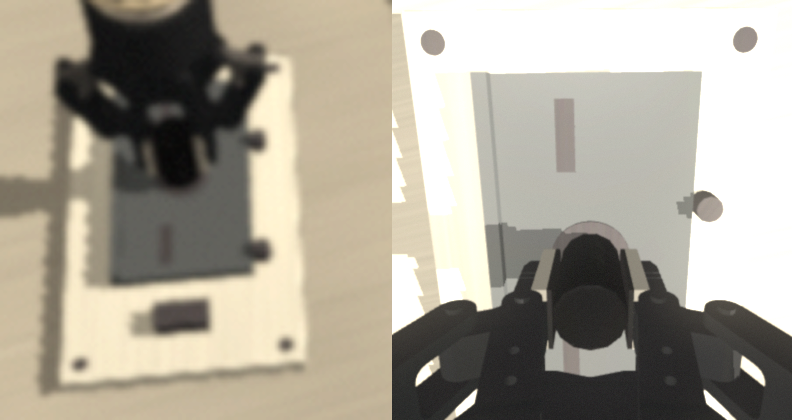

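>>> drive_tool --pt "0.001 0.003 0" --pt "0.001 0.005 0" --pt "0.001 0.005 0" --pt "0.001 0.005 0" --pt "0.001 0.005 0" --yaw '[0, 0, 0, 0, 0]' --gripper '[1, 1, 1, 1, 1]'

```text
t: 16.55
tcp_pos: [0.5197, -0.2183, -0.0042]
tool_rot: [0.181, 1.559, -0.187]
contact_force: [-0.4, -3.4, -1.8]
finger_gap: 0.025
```

>>> drive_tool --pt "0.001 0.003 0" --pt "0.001 0.005 0" --pt "0.001 0.005 0" --pt "0.001 0.005 0" --pt "0.001 0.005 0" --yaw '[0, 0, 0, 0, 0]' --gripper '[1, 1, 1, 1, 1]'

```text
t: 17.05
tcp_pos: [0.5197, -0.2183, -0.0042]
tool_rot: [0.181, 1.558, -0.188]
contact_force: [-1.6, -5.2, -1.6]
finger_gap: 0.025
```

>>> drive_tool --pt "0.001 0.006 0" --pt "0.002 0.01 0" --pt "0.002 0.01 0" --pt "0.002 0.01 0" --pt "0.002 0.01 0" --yaw '[0, 0, 0, 0, 0]' --gripper '[1, 1, 1, 1, 1]'

```text
t: 17.55
tcp_pos: [0.5197, -0.2183, -0.0041]
tool_rot: [0.18, 1.558, -0.19]
contact_force: [-1.6, -7.4, -1.8]
finger_gap: 0.0246
```

```bash
python3 bed.py b6; python3 - <<'E'
from h import *
for i in range(3):
    env.camera('wrist');s=env.get_state();print(s['ft_torque'],s['contact_force'],s['tcp_pos'])
E
```

```text
17.65 [ 0.5197 -0.2183 -0.0041] [-2.2216 -6.5541 -1.7042] jaw 76.49359215652439
tcp in bed [-0.0195  0.0008] yaw rel bed -0.1564078434756091 underside-deck 0.0002135155160167268
[-1.44675280e+00  4.64524914e-01  1.36316052e-03] [-1.07573425 -7.76939307 -1.81138866] [ 0.51967782 -0.21825569 -0.00408194]
[-1.42878961  0.40539661 -0.01515075] [-1.70481849 -7.47945924 -0.97903445] [ 0.51968577 -0.2182558  -0.00407686]
[-1.45572988  0.44971757  0.03528406] [-1.90531687 -6.81913498 -1.86144635] [ 0.51965791 -0.21829268 -0.00408049]
```

View pics/b6.png

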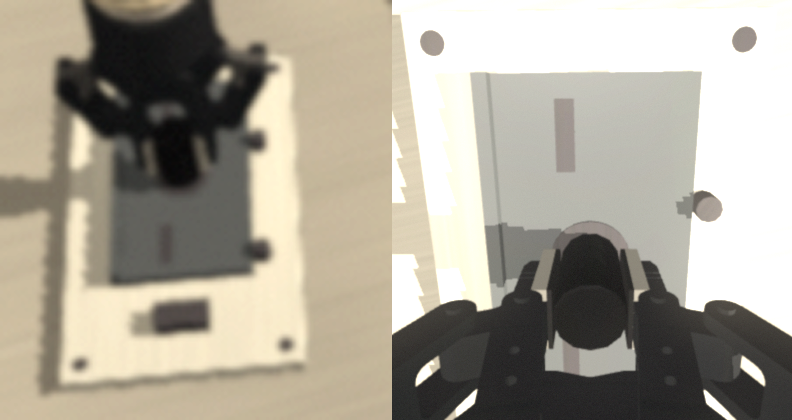

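>>> drive_tool --pt "0.002 0.01 0" --pt "0.003 0.014 0" --pt "0.003 0.014 0" --pt "0.003 0.014 0" --pt "0.003 0.014 0" --yaw '[0.001, 0.002, 0.002, 0.002, 0.002]' --gripper '[1, 1, 1, 1, 1]'

```text
t: 18.3
tcp_pos: [0.5197, -0.2182, -0.004]
tool_rot: [0.175, 1.558, -0.188]
contact_force: [-1.9, -8.0, -0.5]
finger_gap: 0.0248
```

```bash
python3 - <<'E'
from h import *
for i in range(3):
    env.camera('wrist');s=env.get_state();print(s['ft_torque'],s['contact_force'],s['tcp_pos'],s['tool_rot'])
E
```

```text
[-1.70835785  0.51288047 -0.16882819] [-1.18281446 -8.17190142 -0.99569733] [ 0.51973968 -0.21823338 -0.00395315] [ 0.17512068  1.55804345 -0.18775344]
[-1.76745814  0.50062889 -0.14272773] [-0.95305123 -7.89134835 -1.6510903 ] [ 0.51973399 -0.21824817 -0.00395975] [ 0.17513138  1.55808146 -0.18779461]
[-1.6786852  0.4955085 -0.1523586] [-2.26111435 -8.27011873 -2.26362903] [ 0.51975576 -0.21822532 -0.00394491] [ 0.17511403  1.55802862 -0.18774703]
```

>>> drive_tool --pt "0.012 0.008 0" --pt "0.022 0.006 0" --pt "0.032 0.004 0" --pt "0.042 0.002 0" --pt "0.052 -0.001 0" --yaw '[0.001, 0.001, 0.001, 0, 0]' --gripper '[1, 1, 1, 1, 1]'

```text
t: 18.95
tcp_pos: [0.5196, -0.2185, -0.0043]
tool_rot: [0.179, 1.572, -0.189]
contact_force: [-21.4, -3.6, 19.0]
finger_gap: 0.025
```

```bash
cat > q.py <<'E'
from h import *
from scipy.spatial.transform import Rotation as Ro
np.set_printoptions(precision=4,suppress=True)
env.camera('wrist')
s=env.get_state()
t=-.226;B=np.array([[np.cos(t),-np.sin(t)],[np.sin(t),np.cos(t)]]);p=s['tcp_pos']
R=Ro.from_rotvec(s['tool_rot']).as_matrix()
print(s['t'],'F bed',B.T@s['contact_force'][:2],s['contact_force'][2],'M',s['ft_torque'],'pos bed',B.T@(p[:2]-[.5385,-.2234]),p[2],'yaw',np.degrees(np.arctan2(R[1,1],R[0,1]))-76.65,'axis',R[:,0])
E
python3 q.py
```

```text
19.0 F bed [-17.7829  -7.8462] 15.534506997087131 M [-0.375   3.5095  0.0931] pos bed [-0.0192  0.0005] -0.004269042133949158 yaw -0.036236733938395105 axis [-0.0093 -0.0052 -0.9999]
```

>>> drive_tool --pt "0 0 0" --pt "0 0 0" --pt "0 0 0.001" --pt "0 0 0.001" --pt "0 0 0.001" --yaw '[0, 0, 0, 0, 0]' --gripper '[1, 1, 1, 1, 1]'

```text
t: 19.5
tcp_pos: [0.5191, -0.2184, -0.0041]
tool_rot: [0.179, 1.573, -0.188]
contact_force: [-6.2, -3.1, 3.4]
finger_gap: 0.025
```

```bash
python3 q.py; python3 bed.py b7
```

```text
19.55 F bed [-3.8089 -4.2323] 4.105118959052329 M [-0.4405  0.6773 -0.0619] pos bed [-0.0201  0.0005] -0.0040935774383333845 yaw -0.04901299601839071 axis [-0.011  -0.0045 -0.9999]
19.65 [ 0.519  -0.2184 -0.0041] [-5.9341 -2.4798  2.7759] jaw 76.60298646315523
tcp in bed [-0.0201  0.0005] yaw rel bed -0.04701353684476217 underside-deck 0.00019587938657155551
```

View pics/b7.png

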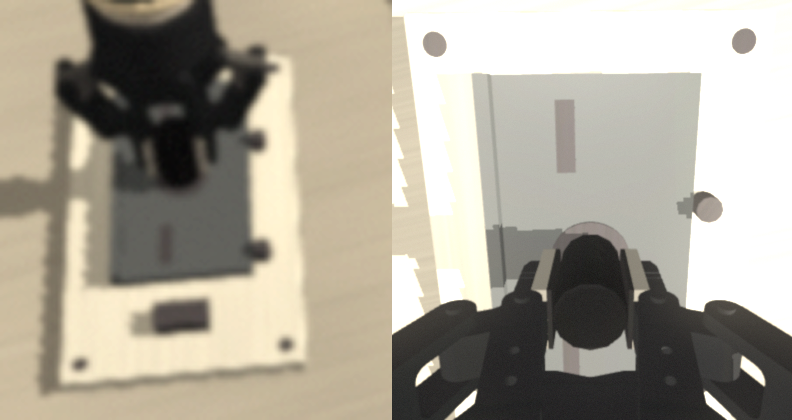

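View pics/b7s.png

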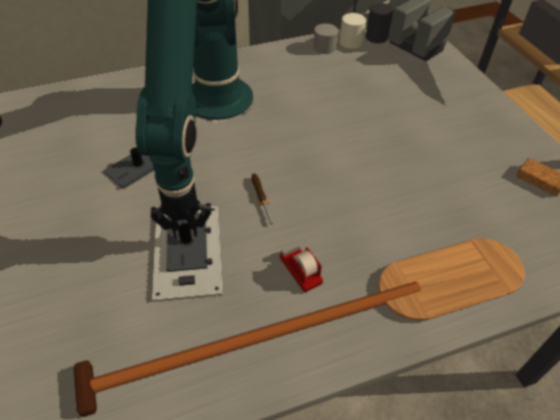

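>>> drive_tool --pt "0 0.002 0.003" --pt "0 0.004 0.005" --pt "0.005 0.004 0.005" --pt "0.01 0.003 0.006" --pt "0.015 0.002 0.006" --yaw '[0, 0, 0, 0, 0]' --gripper '[1, 1, 1, 1, 1]'

```text
t: 20.15
tcp_pos: [0.5191, -0.2183, -0.0037]
tool_rot: [0.18, 1.577, -0.189]
contact_force: [-8.4, -3.7, 2.6]
finger_gap: 0.0249
```

```bash
python3 q.py
```

```text
20.2 F bed [-4.7907 -5.7895] 2.592179776761172 M [-0.8097  0.9571 -0.0693] pos bed [-0.02    0.0007] -0.003662399230548591 yaw -0.07169503302796443 axis [-0.0151 -0.0039 -0.9999]
```

>>> drive_tool --pt "-0.003 0.001 0.003" --pt "-0.003 0.001 0.006" --pt "-0.003 0.001 0.008" --pt "-0.003 0.001 0.008" --pt "-0.003 0.001 0.008" --yaw '[0, 0, 0, 0, 0]' --gripper '[1, 1, 1, 1, 1]'

```text
t: 20.7
tcp_pos: [0.5189, -0.2181, -0.0027]
tool_rot: [0.18, 1.577, -0.189]
contact_force: [1.2, -4.5, -7.4]
finger_gap: 0.0248
```

```bash
python3 bed.py b8; python3 q.py
```

```text
20.8 [ 0.5188 -0.2181 -0.0026] [ 1.3327 -4.6218 -7.4516] jaw 76.58486815282915
tcp in bed [-0.0204  0.0007] yaw rel bed -0.06513184717084997 underside-deck 0.0017289994088746027
20.85 F bed [ 1.9285 -3.8686] -8.05135959346708 M [-1.1565 -0.3593 -0.1015] pos bed [-0.0204  0.0008] -0.0025557332674556107 yaw -0.06341834441975891 axis [-0.0151 -0.0039 -0.9999]
```

View pics/b8.png

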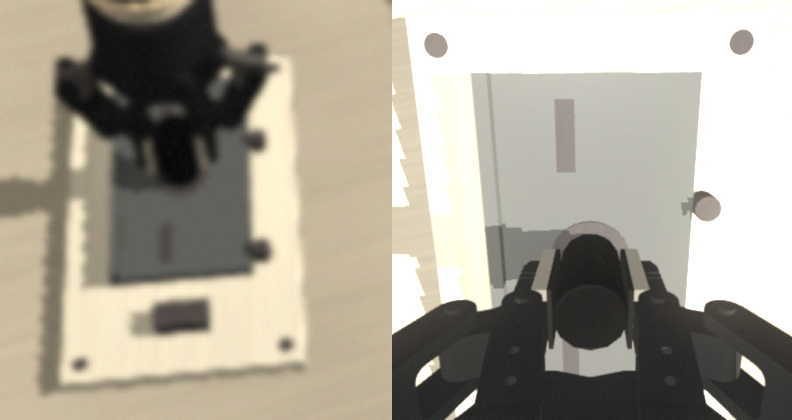

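>>> drive_tool --pt "0.007 0.003 0" --pt "0.014 0.002 0" --pt "0.021 0 0" --pt "0.028 -0.002 0" --pt "0.035 -0.003 0" --yaw '[0, 0, 0, 0, 0]' --gripper '[1, 1, 1, 1, 1]'

```text
t: 21.35
tcp_pos: [0.5197, -0.2184, -0.0028]
tool_rot: [0.182, 1.585, -0.188]
contact_force: [-10.2, -4.1, 1.7]
finger_gap: 0.0244
```

```bash
python3 q.py
```

```text
21.4 F bed [-7.9903 -6.0552] 2.041219165027245 M [-0.8166  1.5812  0.0766] pos bed [-0.0193  0.0007] -0.0027834596971533024 yaw -0.10747876105047283 axis [-0.0227 -0.0018 -0.9997]
```

>>> drive_tool --pt "-0.01 0 0" --pt "-0.02 0.002 -0.002" --pt "-0.03 0.004 -0.004" --pt "-0.04 0.006 -0.004" --pt "-0.04 0.006 -0.004" --yaw '[0, 0, 0, 0, 0]' --gripper '[1, 1, 1, 1, 1]'

```text
t: 21.9
tcp_pos: [0.5146, -0.2172, -0.003]
tool_rot: [0.181, 1.584, -0.188]
contact_force: [1.9, -2.9, -2.0]
finger_gap: 0.0253
```

```bash
python3 q.py
```

```text
21.95 F bed [ 2.0772 -1.6599] -1.768402864237628 M [-0.5202 -0.8307 -0.0582] pos bed [-0.0247  0.0006] -0.003005986169122808 yaw -0.08932879820196149 axis [-0.0214 -0.0018 -0.9998]
```

>>> drive_tool --pt "0 0 -0.004" --pt "0 0 -0.008" --pt "0 0 -0.012" --pt "-0.005 0 -0.015" --pt "-0.01 0.001 -0.015" --yaw '[0, 0, 0, 0, 0]' --gripper '[1, 1, 1, 1, 1]' --grip_force 60

```text
t: 22.45
tcp_pos: [0.5142, -0.2173, -0.0042]
tool_rot: [0.182, 1.581, -0.188]
contact_force: [1.3, -2.6, 4.8]
finger_gap: 0.0247
```

```bash
python3 q.py
```

```text
22.5 F bed [ 1.0513 -2.2504] 6.774123848130155 M [-0.2471 -0.6991 -0.049 ] pos bed [-0.025   0.0005] -0.004190158948222417 yaw -0.11190513308382322 axis [-0.0188 -0.0021 -0.9998]
```

>>> drive_tool --pt "0 0 -0.01" --pt "0 0 -0.02" --pt "-0.01 0.002 -0.025" --pt "-0.025 0.005 -0.025" --pt "-0.04 0.008 -0.025" --yaw '[0, 0, 0, 0, 0]' --gripper '[1, 1, 1, 1, 1]'

```text
t: 23.0
tcp_pos: [0.5148, -0.2175, -0.0043]
tool_rot: [0.18, 1.568, -0.189]
contact_force: [9.9, -3.7, 10.6]
finger_gap: 0.0249
```

```bash
python3 q.py
```

```text
23.05 F bed [ 7.2909 -1.6325] 14.492943895135607 M [-0.173  -1.673  -0.1013] pos bed [-0.0245  0.0004] -0.004293481993261246 yaw -0.11263539675937295 axis [-0.0059 -0.0055 -1.    ]
```

>>> drive_tool --pt "0 0 -0.01" --pt "-0.005 0 -0.016" --pt "-0.015 0.003 -0.016" --pt "-0.025 0.005 -0.016" --pt "-0.025 0.005 -0.016" --yaw '[0, 0, 0, 0, 0]' --gripper '[1, 1, 1, 1, 1]'

```text
t: 23.55
tcp_pos: [0.5152, -0.2176, -0.0043]
tool_rot: [0.179, 1.56, -0.19]
contact_force: [4.9, -4.6, 9.1]
finger_gap: 0.0248
```

```bash
python3 q.py
```

```text
23.6 F bed [ 5.1491 -1.6189] 10.150323179110405 M [-0.1417 -1.0067  0.0078] pos bed [-0.024   0.0004] -0.004261140289394831 yaw -0.10717601955629164 axis [ 0.0019 -0.0074 -1.    ]
```

>>> drive_tool --pt "0 0 -0.01" --pt "-0.005 0 -0.016" --pt "-0.015 0.003 -0.016" --pt "-0.027 0.006 -0.016" --pt "-0.027 0.006 -0.016" --yaw '[0, 0, 0, 0, 0]' --gripper '[1, 1, 1, 1, 1]'

```text
t: 24.1
tcp_pos: [0.5153, -0.2176, -0.0043]
tool_rot: [0.178, 1.552, -0.191]
contact_force: [5.1, -4.1, 9.1]
finger_gap: 0.0247
```

```bash
python3 q.py
```

```text
24.15 F bed [ 6.2805 -2.8659] 10.097182021816915 M [-0.218  -0.8645 -0.097 ] pos bed [-0.0238  0.0004] -0.004235944387356715 yaw -0.11602354042115337 axis [ 0.0095 -0.0094 -0.9999]
```

>>> drive_tool --pt "0 0 0.002" --pt "0 0 0.003" --pt "0 0 0.003" --pt "0 0 0.003" --pt "0 0 0.003" --yaw '[0, 0, 0, 0, 0]' --gripper '[1, 1, 1, 1, 1]'

```text
t: 24.65
tcp_pos: [0.5153, -0.2175, -0.0039]
tool_rot: [0.178, 1.553, -0.19]
contact_force: [2.0, -1.1, -0.2]
finger_gap: 0.0246
```

```bash
python3 q.py
```

```text
24.7 F bed [ 2.399 -1.77 ] 0.3577639289958823 M [-0.2051 -0.2696 -0.0258] pos bed [-0.0239  0.0006] -0.003889777328786488 yaw -0.10606291833396142 axis [ 0.0094 -0.0091 -0.9999]
```

>>> drive_tool --pt "0.008 0 0.003" --pt "0.016 -0.002 0.003" --pt "0.024 -0.004 0.003" --pt "0.032 -0.005 0.003" --pt "0.04 -0.007 0.003" --yaw '[0, 0, 0, 0, 0]' --gripper '[1, 1, 1, 1, 1]'

```text
t: 25.2
tcp_pos: [0.5154, -0.2175, -0.0043]
tool_rot: [0.181, 1.564, -0.189]
contact_force: [-14.0, 0.4, 12.4]
finger_gap: 0.0247
```

```bash
python3 q.py
```

```text
25.25 F bed [-12.962   -3.8651] 9.221289236021242 M [0.3041 2.2098 0.0591] pos bed [-0.0236  0.0005] -0.004221340934600616 yaw -0.14702986203218416 axis [-0.0013 -0.0056 -1.    ]
```

>>> drive_tool --pt "0 0 0.004" --pt "0 0 0.006" --pt "0 0 0.008" --pt "0 0 0.008" --pt "0 0 0.008" --yaw '[0, 0, 0, 0, 0]' --gripper '[1, 1, 1, 1, 1]'

```text
t: 25.75
tcp_pos: [0.5151, -0.2173, -0.0036]
tool_rot: [0.181, 1.565, -0.189]
contact_force: [-2.2, -2.4, -5.7]
finger_gap: 0.0248
```

```bash
python3 q.py
```

```text
25.8 F bed [-0.906  -2.0255] -5.78488583512387 M [-0.4036  0.37   -0.0117] pos bed [-0.024   0.0006] -0.0034573658210391503 yaw -0.13823547870863706 axis [-0.0022 -0.0053 -1.    ]
```

>>> drive_tool --pt "0.01 -0.001 0.001" --pt "0.02 -0.003 0.002" --pt "0.03 -0.005 0.002" --pt "0.04 -0.008 0.002" --pt "0.05 -0.01 0.002" --yaw '[0, 0, 0, 0, 0]' --gripper '[1, 1, 1, 1, 1]'

```text
t: 26.3
tcp_pos: [0.5228, -0.2191, -0.0032]
tool_rot: [0.18, 1.565, -0.189]
contact_force: [-3.5, -2.4, -4.7]
finger_gap: 0.0246
```

```bash
python3 q.py
```

```text
26.35 F bed [-1.8761 -3.4209] -5.612504007294689 M [-0.6021  0.5803  0.0279] pos bed [-0.016   0.0007] -0.0031881519498381597 yaw -0.13897464137291138 axis [-0.002  -0.0056 -1.    ]
```

>>> drive_tool --pt "0.012 -0.002 0" --pt "0.024 -0.005 0" --pt "0.036 -0.008 0" --pt "0.048 -0.01 0" --pt "0.06 -0.013 0" --yaw '[0, 0, 0, 0, 0]' --gripper '[1, 1, 1, 1, 1]'

```text
t: 26.85
tcp_pos: [0.5321, -0.2212, -0.0032]
tool_rot: [0.18, 1.564, -0.189]
contact_force: [-4.0, -2.5, -6.2]
finger_gap: 0.0246
```

```bash
python3 q.py;python3 bed.py b9
```

```text
26.9 F bed [-1.3821 -2.9072] -6.097728230430052 M [-0.6973  0.5807  0.045 ] pos bed [-0.0063  0.0007] -0.003182903207919925 yaw -0.13380393415408776 axis [-0.0017 -0.0058 -1.    ]
27.0 [ 0.5325 -0.2213 -0.0032] [-1.9318 -3.3687 -5.2456] jaw 76.50751750089458
tcp in bed [-0.0063  0.0007] yaw rel bed -0.14248249910541588 underside-deck 0.0011476041879391122
```

View pics/b9.png

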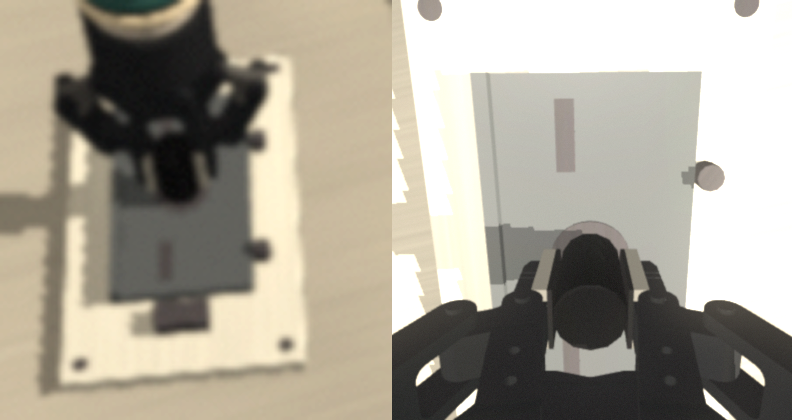

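>>> drive_tool --pt "0.006 -0.001 0" --pt "0.012 -0.002 0" --pt "0.018 -0.003 0" --pt "0.024 -0.005 0" --pt "0.024 -0.005 0" --yaw '[0, 0, 0, 0, 0]' --gripper '[1, 1, 1, 1, 1]'

```text
t: 27.5
tcp_pos: [0.5363, -0.2221, -0.0032]
tool_rot: [0.18, 1.563, -0.19]
contact_force: [-3.4, -2.2, -6.8]
finger_gap: 0.0245
```

>>> drive_tool --pt "0.004 0 0" --pt "0.008 -0.001 0" --pt "0.011 -0.002 0" --pt "0.011 -0.002 0" --pt "0.011 -0.002 0" --yaw '[0, 0, 0, 0, 0]' --gripper '[1, 1, 1, 1, 1]'

```text
t: 28.0
tcp_pos: [0.5379, -0.2225, -0.0032]
tool_rot: [0.18, 1.563, -0.19]
contact_force: [-3.4, -2.9, -5.6]
finger_gap: 0.0249
```

```bash
python3 q.py
```

```text
28.05 F bed [-2.0936 -3.7872] -5.879604662878677 M [-0.8809  0.7511  0.0195] pos bed [-0.0008  0.0007] -0.0032039372737591373 yaw -0.14710265461600613 axis [-0.0011 -0.0061 -1.    ]
```

>>> drive_tool --pt "0.004 0 -0.002" --pt "0.008 -0.001 -0.004" --pt "0.009 -0.001 -0.004" --pt "0.009 -0.001 -0.004" --pt "0.009 -0.001 -0.004" --yaw '[0, 0, 0, 0, 0]' --gripper '[1, 1, 1, 1, 1]'

```text
t: 28.55
tcp_pos: [0.5393, -0.2228, -0.0037]
tool_rot: [0.18, 1.563, -0.19]
contact_force: [-2.8, -3.4, -5.2]
finger_gap: 0.0247
```

```bash
python3 q.py; python3 bed.py b10
```

```text
28.6 F bed [-2.8287 -3.4276] -5.141623024525245 M [-0.7992  0.8772  0.0861] pos bed [0.0007 0.0007] -0.003692747081403852 yaw -0.15205443342172487 axis [-0.0009 -0.0063 -1.    ]
28.7 [ 0.5393 -0.2228 -0.0037] [-3.4508 -3.882  -4.1314] jaw 76.50053285752242
tcp in bed [0.0006 0.0008] yaw rel bed -0.14946714247757953 underside-deck 0.0005990995831221674
```

View pics/b10.png

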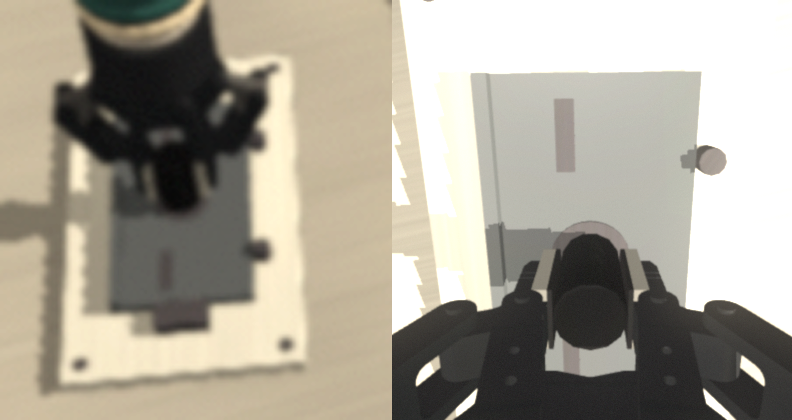

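>>> drive_tool --pt "0.003 0.001 0" --pt "0.006 0.002 0" --pt "0.007 0.002 0" --pt "0.007 0.002 0" --pt "0.007 0.002 0" --yaw '[0, 0, 0, 0, 0]' --gripper '[1, 1, 1, 1, 1]'

```text
t: 29.2
tcp_pos: [0.5395, -0.2229, -0.0037]
tool_rot: [0.18, 1.564, -0.19]
contact_force: [-5.4, -3.6, -3.4]
finger_gap: 0.0247
```

>>> drive_tool --pt "0.003 0.001 0" --pt "0.006 0.002 0" --pt "0.007 0.002 0" --pt "0.007 0.002 0" --pt "0.007 0.002 0" --yaw '[0, 0, 0, 0, 0]' --gripper '[1, 1, 1, 1, 1]'

```text
t: 29.7
tcp_pos: [0.5395, -0.2229, -0.0037]
tool_rot: [0.18, 1.566, -0.191]
contact_force: [-6.2, -3.6, -2.6]
finger_gap: 0.0249
```

```bash
python3 q.py
```

```text
29.75 F bed [-4.658  -5.8376] -1.720397568458008 M [-0.7862  1.231   0.1487] pos bed [0.0009 0.0007] -0.0036622548623189144 yaw -0.18229719612789097 axis [-0.004  -0.0063 -1.    ]
```

>>> drive_tool --pt "0.006 0.005 0" --pt "0.011 0.009 0" --pt "0.014 0.012 0" --pt "0.014 0.012 0" --pt "0.014 0.012 0" --yaw '[0, 0, 0, 0, 0]' --gripper '[1, 1, 1, 1, 1]'

```text
t: 30.25
tcp_pos: [0.5394, -0.2228, -0.0036]
tool_rot: [0.18, 1.569, -0.193]
contact_force: [-9.4, -5.7, -0.8]
finger_gap: 0.0245
```

```bash
python3 q.py
```

```text
30.3 F bed [-7.9111 -8.3207] -0.9841704384285344 M [-1.349   1.7188  0.2102] pos bed [0.0007 0.0008] -0.0035889275102346796 yaw -0.2556356658764827 axis [-0.0072 -0.0073 -0.9999]
```

>>> drive_tool --pt "0.01 0.008 0" --pt "0.013 0.013 0" --pt "0.016 0.016 0" --pt "0.016 0.016 0" --pt "0.016 0.016 0" --yaw '[0.001, 0.002, 0.003, 0.003, 0.003]' --gripper '[1, 1, 1, 1, 1]'

```text
t: 30.8
tcp_pos: [0.5395, -0.2229, -0.0033]
tool_rot: [0.174, 1.572, -0.189]
contact_force: [-9.8, -7.4, -0.3]
finger_gap: 0.0246
```

```bash
for i in 1 2 3; do python3 q.py; done
```

```text
30.85 F bed [-6.7639 -9.1085] -0.007595287433110054 M [-1.5676  1.7241 -0.1466] pos bed [0.0009 0.0007] -0.003341637780089328 yaw 0.1223105500119459 axis [-0.01   -0.009  -0.9999]
30.9 F bed [-7.0682 -8.288 ] 0.18599323535367607 M [-1.5672  1.7825 -0.1069] pos bed [0.0009 0.0007] -0.003343141318706916 yaw 0.12583501370212957 axis [-0.01   -0.009  -0.9999]
30.95 F bed [-7.684  -9.3977] -0.8470762933870177 M [-1.5698  1.7255 -0.1096] pos bed [0.0009 0.0008] -0.0033393585462572623 yaw 0.1275683529927676 axis [-0.01   -0.009  -0.9999]
```

>>> drive_tool --pt "0.016 0.014 0.001" --pt "0.021 0.016 0.001" --pt "0.026 0.018 0.001" --pt "0.026 0.018 0.001" --pt "0.026 0.018 0.001" --yaw '[0.001, 0.002, 0.002, 0.002, 0.002]' --gripper '[1, 1, 1, 1, 1]'

```text
t: 31.45
tcp_pos: [0.5394, -0.223, -0.0031]
tool_rot: [0.17, 1.578, -0.189]
contact_force: [-12.9, -7.5, 2.8]
finger_gap: 0.0245
```

```bash
for i in 1 2 3 4; do python3 q.py; done
```

```text
31.5 F bed [-11.426  -9.349] 2.046175645952301 M [-1.5758  2.457  -0.1793] pos bed [0.0009 0.0007] -0.0030349462541389705 yaw 0.2747566146536826 axis [-0.0157 -0.0102 -0.9998]
31.55 F bed [-11.2451  -9.7795] 2.8019905499739446 M [-1.6114  2.4797 -0.1778] pos bed [0.0008 0.0007] -0.003039088214090775 yaw 0.2758203760392348 axis [-0.0157 -0.0102 -0.9998]
31.6 F bed [-11.7974 -10.2682] 1.7645768667324315 M [-1.5882  2.4657 -0.1026] pos bed [0.0008 0.0007] -0.003029726868773279 yaw 0.275350463417368 axis [-0.0157 -0.0102 -0.9998]
31.65 F bed [-11.589  -10.6157] 3.3104987804761503 M [-1.5311  2.4955 -0.1343] pos bed [0.0009 0.0006] -0.0030345948716514262 yaw 0.2736765426217431 axis [-0.0156 -0.0103 -0.9998]
```

>>> drive_tool --pt "0.018 0.016 0.002" --pt "0.022 0.019 0.004" --pt "0.024 0.021 0.005" --pt "0.024 0.021 0.005" --pt "0.024 0.021 0.005" --yaw '[0.001, 0.001, 0.001, 0.001, 0.001]' --gripper '[1, 1, 1, 1, 1]'

```text
t: 32.15
tcp_pos: [0.5394, -0.2229, -0.0025]
tool_rot: [0.169, 1.583, -0.192]
contact_force: [-11.0, -9.1, -1.4]
finger_gap: 0.0245
```

```bash
for i in 1 2 3 4; do python3 q.py; done; python3 bed.py b11
```

```text
32.2 F bed [ -9.5256 -10.6877] -0.32770813573780255 M [-1.9623  2.1515 -0.1437] pos bed [0.0008 0.0006] -0.0024633378924647648 yaw 0.24198941035143662 axis [-0.0208 -0.0122 -0.9997]
32.25 F bed [ -9.7982 -11.025 ] -0.8234953885144229 M [-1.9484  2.1196 -0.1369] pos bed [0.0008 0.0007] -0.0024564178120281346 yaw 0.24403931956231872 axis [-0.0208 -0.0121 -0.9997]
32.3 F bed [ -9.6346 -10.9908] -1.1818643482536249 M [-1.8724  2.1501 -0.1746] pos bed [0.0008 0.0007] -0.0024365625415163836 yaw 0.24577608560728947 axis [-0.0207 -0.0121 -0.9997]
32.35 F bed [ -9.7725 -10.1862] -1.5482011233344308 M [-1.8346  2.1404 -0.1915] pos bed [0.0008 0.0007] -0.002426065977494042 yaw 0.2424669716127852 axis [-0.0208 -0.0121 -0.9997]
32.45 [ 0.5394 -0.2229 -0.0025] [-11.2714  -9.2929  -0.9996] jaw 76.89557289707847
tcp in bed [0.0008 0.0007] yaw rel bed 0.2455728970784712 underside-deck 0.0018141316972591637
```

View pics/b11.png

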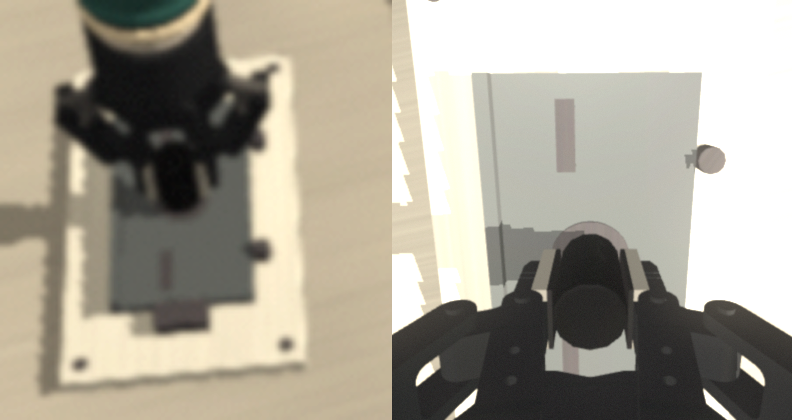

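>>> drive_tool --pt "0.004 0.004 -0.003" --pt "0.004 0.004 -0.008" --pt "0.003 0.003 -0.013" --pt "0.002 0.003 -0.016" --pt "0.002 0.003 -0.016" --yaw '[0, 0, 0, 0, 0]' --gripper '[1, 1, 1, 1, 1]'

```text
t: 32.95
tcp_pos: [0.539, -0.2231, -0.0034]
tool_rot: [0.17, 1.583, -0.193]
contact_force: [-10.9, -2.3, 8.3]
finger_gap: 0.0246
```

```bash
python3 q.py
```

```text
33.0 F bed [-9.5597 -5.1198] 8.092623434172069 M [-0.4328  1.5776 -0.0322] pos bed [0.0004 0.0004] -0.0033418339981552067 yaw 0.1495818329082681 axis [-0.0214 -0.0118 -0.9997]
```

>>> drive_tool --pt "0 0 0" --pt "0 0 0" --pt "0 0 0" --pt "0 0 0" --pt "0 0 0" --yaw '[0, 0, 0, 0, 0]' --gripper '[0.6, 0.6, 0.6, 0.6, 0.6]'

```text
t: 33.5
tcp_pos: [0.5395, -0.2227, -0.0033]
tool_rot: [0.17, 1.583, -0.192]
contact_force: [-0.6, -0.1, -0.5]
finger_gap: 0.034
```

```bash
python3 q.py; python3 bed.py b12
```

```text
33.55 F bed [-0.1717  0.596 ] 0.24555916327499233 M [0.0056 0.011  0.0171] pos bed [0.0007 0.0007] -0.0034047669291247806 yaw 0.1703752274637651 axis [-0.0211 -0.0117 -0.9997]
33.65 [ 0.5391 -0.223  -0.0034] [0.6924 0.0358 0.14  ] jaw 76.80459039628671
tcp in bed [0.0005 0.0005] yaw rel bed 0.1545903962867179 underside-deck 0.0008691164339946836
```

View pics/b12.png

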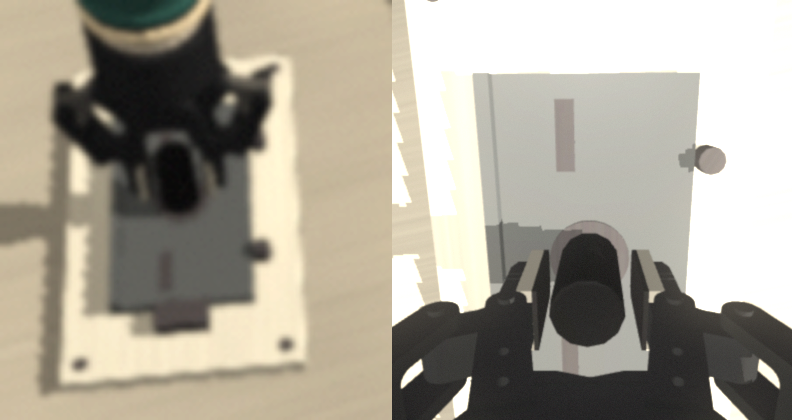

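>>> drive_tool --pt "0 0 0" --pt "0 0 0" --pt "0 0 0" --pt "0 0 0" --pt "0 0 0" --yaw '[0, 0, 0, 0, 0]' --gripper '[0.8, 1, 1, 1, 1]' --grip_force 50

```text
t: 34.15
tcp_pos: [0.539, -0.2236, -0.0031]
tool_rot: [0.17, 1.583, -0.193]
contact_force: [-3.2, -3.1, 5.6]
finger_gap: 0.0247
```

```bash
python3 q.py
```

```text
34.2 F bed [-1.9553 -2.9714] 5.878258431773488 M [-0.1859  0.3859 -0.0068] pos bed [ 0.0005 -0.0001] -0.0031676541335021666 yaw 0.12440579896471604 axis [-0.0213 -0.0122 -0.9997]
```

>>> drive_tool --pt "0.01 0.008 0.004" --pt "0.02 0.014 0.005" --pt "0.029 0.019 0.006" --pt "0.029 0.019 0.006" --pt "0.029 0.019 0.006" --yaw '[0, 0, 0, 0, 0]' --gripper '[1, 1, 1, 1, 1]'

```text
t: 34.7
tcp_pos: [0.5388, -0.2234, -0.0029]
tool_rot: [0.171, 1.59, -0.197]
contact_force: [-10.7, -6.4, 6.3]
finger_gap: 0.0244
```

```bash
for i in 1 2 3 4 5 6; do python3 q.py; done
```

```text
34.75 F bed [-8.6114 -8.4438] 6.6653378593790364 M [-1.1287  1.8695  0.08  ] pos bed [0.0003 0.0001] -0.002939439459724101 yaw -0.005810123043445969 axis [-0.0284 -0.0135 -0.9995]
34.8 F bed [-8.9335 -8.3903] 6.921893726420869 M [-1.2027  1.9197  0.0418] pos bed [0.0003 0.0001] -0.00292996446970948 yaw -0.007437958097227693 axis [-0.0284 -0.0136 -0.9995]
34.85 F bed [-8.5795 -8.2362] 5.602599747577424 M [-1.156   1.9204  0.0462] pos bed [0.0003 0.0001] -0.0029463641386380038 yaw -0.006013660805265886 axis [-0.0285 -0.0136 -0.9995]
34.9 F bed [-7.6895 -8.3522] 6.189333066536256 M [-1.2128  1.9323  0.0605] pos bed [0.0003 0.0001] -0.0029284153736931495 yaw -0.007480656680030506 axis [-0.0284 -0.0136 -0.9995]
34.95 F bed [-9.3508 -9.2376] 6.192500041528504 M [-1.1809  1.9202  0.0364] pos bed [0.0003 0.0001] -0.002932423764673321 yaw -0.011909307899884425 axis [-0.0284 -0.0136 -0.9995]
35.0 F bed [-9.1563 -8.8403] 5.998372769660038 M [-1.1297  1.9178  0.0722] pos bed [0.0003 0.0001] -0.0029144660002658543 yaw -0.007912777030242069 axis [-0.0283 -0.0136 -0.9995]
```

>>> drive_tool --pt "0.022 0.016 0.004" --pt "0.03 0.021 0.009" --pt "0.034 0.024 0.011" --pt "0.034 0.024 0.011" --pt "0.034 0.024 0.011" --yaw '[0, 0, 0, 0, 0]' --gripper '[1, 1, 1, 1, 1]'

```text
t: 35.5
tcp_pos: [0.5385, -0.2232, -0.0025]
tool_rot: [0.17, 1.598, -0.202]
contact_force: [-10.2, -7.3, 2.7]
finger_gap: 0.0253
```

```bash
for i in 1 2 3 4 5 6; do python3 q.py; done
```

```text
35.55 F bed [-9.7977 -9.918 ] 1.745368180268508 M [-1.7933  1.8649  0.117 ] pos bed [-0.0001  0.0002] -0.0025131792813716317 yaw -0.14709328416337542 axis [-0.0369 -0.0158 -0.9992]
35.6 F bed [ -9.1793 -10.3273] 2.5538542983063244 M [-1.7415  1.8657  0.1626] pos bed [-0.0001  0.0002] -0.0025096701762025164 yaw -0.14517230020572924 axis [-0.0369 -0.0158 -0.9992]
35.65 F bed [-9.9654 -9.7318] 2.809142237898667 M [-1.7487  1.8623  0.1831] pos bed [-0.0001  0.0002] -0.0025179639721160177 yaw -0.1453533548892807 axis [-0.0369 -0.0158 -0.9992]
35.7 F bed [ -9.6695 -10.2099] 2.41768103348974 M [-1.7544  1.8637  0.215 ] pos bed [-0.      0.0002] -0.0024970108581799655 yaw -0.1455830920410648 axis [-0.0368 -0.0158 -0.9992]
35.75 F bed [ -8.9419 -11.0476] 2.576656178482989 M [-1.731   1.9259  0.1319] pos bed [-0.      0.0002] -0.0025073804015778925 yaw -0.14571036562998074 axis [-0.0368 -0.0158 -0.9992]
35.8 F bed [ -8.8388 -10.5125] 3.077564047329971 M [-1.8089  1.8355  0.1073] pos bed [-0.0001  0.0002] -0.0025155823347319806 yaw -0.1493934126137333 axis [-0.0368 -0.0158 -0.9992]
```

>>> drive_tool --pt "0 0 0" --pt "0 0 0" --pt "0 0 0" --pt "0 0 0" --pt "0 0 0" --yaw '[0, 0, 0, 0, 0]' --gripper '[1, 0.6, 0.6, 0.6, 0.6]'

```text
t: 36.3
tcp_pos: [0.5388, -0.2226, -0.0026]
tool_rot: [0.17, 1.598, -0.201]
contact_force: [-0.3, -1.1, -0.2]
finger_gap: 0.0342
```

>>> drive_tool --pt "0.003 0.005 0.003" --pt "0.003 0.005 0.006" --pt "0.003 0.005 0.006" --pt "0.003 0.005 0.006" --pt "0.003 0.005 0.006" --yaw '[0, 0, 0, 0, 0]' --gripper '[0.6, 0.6, 1, 1, 1]'

```text
t: 36.8
tcp_pos: [0.5391, -0.224, -0.0008]
tool_rot: [0.17, 1.597, -0.204]
contact_force: [-3.0, -3.4, 5.2]
finger_gap: 0.0245
```

```bash
python3 q.py; python3 bed.py b13
```

```text
36.85 F bed [-0.8326 -3.54  ] 5.434560553612314 M [-0.3663  0.3653  0.0225] pos bed [ 0.0006 -0.0004] -0.0007983689715182485 yaw -0.18609107438592787 axis [-0.0362 -0.0174 -0.9992]
36.95 [ 0.539  -0.224  -0.0008] [-2.01   -3.2402  4.7472] jaw 76.464195075285
tcp in bed [ 0.0007 -0.0004] yaw rel bed -0.18580492471499 underside-deck 0.0035098020989642598
```

View pics/b13.png

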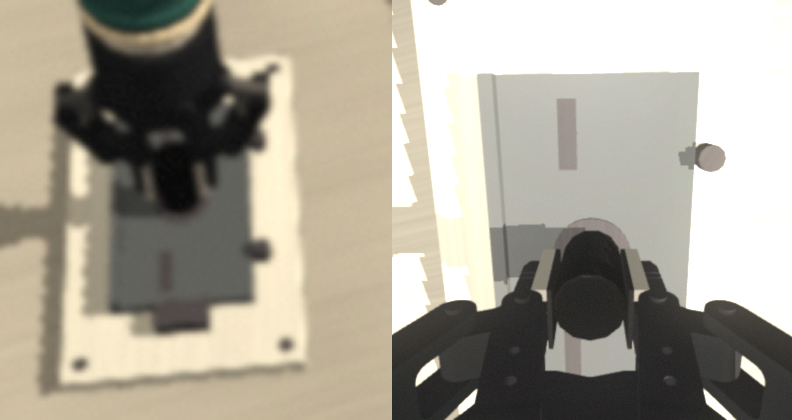

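>>> drive_tool --pt "0.012 0.009 0.004" --pt "0.026 0.017 0.007" --pt "0.035 0.022 0.009" --pt "0.035 0.022 0.009" --pt "0.035 0.022 0.009" --yaw '[0, 0, 0, 0, 0]' --gripper '[1, 1, 1, 1, 1]'

```text
t: 37.45
tcp_pos: [0.5389, -0.2236, -0.0003]
tool_rot: [0.17, 1.605, -0.208]
contact_force: [-10.6, -6.0, 2.6]
finger_gap: 0.0247
```

```bash
for i in 1 2 3 4 5 6; do python3 q.py; done
```

```text
37.5 F bed [-8.6185 -8.8062] 2.991253975436523 M [-1.3776  2.0616  0.121 ] pos bed [ 0.0005 -0.0002] -0.00031877392425333495 yaw -0.3324596602713257 axis [-0.0449 -0.019  -0.9988]
37.55 F bed [-9.4866 -9.251 ] 3.4081535358889754 M [-1.3654  1.9982  0.0851] pos bed [ 0.0005 -0.0002] -0.0003177687907163218 yaw -0.33530432927815923 axis [-0.0449 -0.0189 -0.9988]
37.6 F bed [-8.8178 -8.5229] 3.0529702287198375 M [-1.3962  2.0467  0.1055] pos bed [ 0.0005 -0.0001] -0.0003178054333885308 yaw -0.32638353948630083 axis [-0.0449 -0.019  -0.9988]
37.65 F bed [-8.6447 -9.3849] 2.7537610125048193 M [-1.3104  2.0659  0.0909] pos bed [ 0.0005 -0.0002] -0.0003363822181164586 yaw -0.33736668230520195 axis [-0.0449 -0.0189 -0.9988]
37.7 F bed [-9.4314 -8.7905] 2.358946689187458 M [-1.2917  1.9833  0.1426] pos bed [ 0.0005 -0.0001] -0.00034129464413365507 yaw -0.3287211153950125 axis [-0.0449 -0.0189 -0.9988]
37.75 F bed [-9.4867 -9.6573] 3.1655948004735452 M [-1.3333  2.041   0.1232] pos bed [ 0.0005 -0.0002] -0.0003498972266906472 yaw -0.3322307604763779 axis [-0.0449 -0.0189 -0.9988]
```

>>> drive_tool --pt "0.03 0.018 0.004" --pt "0.04 0.024 0.007" --pt "0.046 0.028 0.009" --pt "0.046 0.028 0.009" --pt "0.046 0.028 0.009" --yaw '[0, 0.001, 0.001, 0.001, 0.001]' --gripper '[1, 1, 1, 1, 1]'

```text
t: 38.25
tcp_pos: [0.5385, -0.2236, -0.0001]
tool_rot: [0.168, 1.616, -0.212]
contact_force: [-14.0, -8.2, 3.9]
finger_gap: 0.0249
```

```bash
for i in 1 2 3 4 5 6; do python3 q.py; done
```

```text
38.3 F bed [-12.3411 -11.1736] 4.124664331487363 M [-1.6487  2.666   0.027 ] pos bed [-0.     -0.0002] -5.0641982740746994e-05 yaw -0.37527394842288686 axis [-0.0568 -0.021  -0.9982]
38.35 F bed [-13.226  -11.7108] 4.340630004769379 M [-1.7735  2.6921  0.0553] pos bed [ 0.     -0.0002] -4.1616512927528104e-05 yaw -0.3775781848503499 axis [-0.0567 -0.021  -0.9982]
38.4 F bed [-12.3596 -11.9608] 4.16000789981663 M [-1.6964  2.7149  0.0763] pos bed [ 0.     -0.0002] -5.534042091678154e-05 yaw -0.3793351875481221 axis [-0.0567 -0.021  -0.9982]
38.45 F bed [-12.7068 -11.8426] 3.4817187405671133 M [-1.6838  2.7503  0.063 ] pos bed [ 0.     -0.0002] -6.660123205413232e-05 yaw -0.37553735734857696 axis [-0.0567 -0.021  -0.9982]
38.5 F bed [-12.2257 -11.2858] 3.337105265802222 M [-1.6989  2.6553  0.0678] pos bed [-0.     -0.0002] -6.022493439027804e-05 yaw -0.37630778865069203 axis [-0.0568 -0.021  -0.9982]
38.55 F bed [-13.0803 -11.1627] 4.872525893833486 M [-1.7156  2.6326  0.0414] pos bed [-0.     -0.0002] -8.34739639733531e-05 yaw -0.3766188766627323 axis [-0.0568 -0.021  -0.9982]
```

>>> drive_tool --pt "0.004 0.003 0" --pt "0.002 0.002 0" --pt "0.002 0.002 0" --pt "0.002 0.002 0" --pt "0.002 0.002 0" --yaw '[0, 0, 0, 0, 0]' --gripper '[1, 0.6, 0.4, 0.4, 0.4]'

```text
t: 39.05
tcp_pos: [0.5393, -0.2228, 0.0]
tool_rot: [0.168, 1.616, -0.211]
contact_force: [0.5, 0.1, -0.3]
finger_gap: 0.0513
```

>>> drive_tool --pt "0 0 0.05" --pt "0 0 0.12" --pt "0 0 0.25" --pt "0 0 0.45" --pt "0 0 0.7" --yaw '[0, 0, 0, 0, 0]' --gripper '[0.4, 0.4, 0.4, 0.4, 0.4]'

```text
t: 39.55
tcp_pos: [0.5385, -0.2225, 0.106]
tool_rot: [0.168, 1.618, -0.211]
contact_force: [0.5, -0.6, -0.3]
finger_gap: 0.0517
```

>>> drive_tool --pt "-0.1 0 0.2" --pt "-0.2 0 0.4" --pt "-0.4 0 0.6" --pt "-0.6 0 0.7" --pt "-0.7 0 0.7" --yaw '[0, 0, 0, 0, 0]' --gripper '[0.4, 0.4, 0.4, 0.4, 0.4]'

```text
t: 40.05
tcp_pos: [0.4328, -0.2235, 0.2145]
tool_rot: [0.169, 1.612, -0.213]
contact_force: [0.2, 0.2, -0.3]
finger_gap: 0.0515
```

```bash
python3 - <<'E'
from h import *
np.set_printoptions(precision=4,suppress=True)
a=shot('scene','sF');b=shot('top','tF');w=shot('wrist','wF')
t=-.226;B=np.array([[np.cos(t),-np.sin(t)],[np.sin(t),np.cos(t)]])
for n,p in(('scene',a),('top',b),('wrist',w)):
    for q,z in(('jig_knob',.051),('jig_edge',.0155),('jig_end',.0155),('dowel_near',.012),('dowel_far',.012),('end_stop',.012),('burnisher',0),('dispenser',0)):
        d=env.mark_of(q,p)
        print(n,q,[(np.round(B.T@(atz(p,e['pixel'],z)[:2]-[.5385,-.2234]),4),round(e['score'],2)) for e in d[:2]])
f=a['frame'][:,:,::-1];g=b['frame'][:,:,::-1]
cv2.imwrite('pics/F.png',np.hstack([cv2.convertScaleAbs(cv2.resize(f[190:310,135:247],(392,420),interpolation=2),alpha=1.8),cv2.convertScaleAbs(cv2.resize(g[135:270,310:430],(373,420),interpolation=2),alpha=1.8)]))
print(env.get_state()['t'])
E
```

```text
scene jig_knob [(array([-0.0139, -0.0014]), 0.95), (array([-0.3056, -0.1219]), 0.95)]
scene jig_edge [(array([-0.308 , -0.1477]), 0.78), (array([0.0121, 0.047 ]), 0.62)]
scene jig_end [(array([-0.3325, -0.0653]), 0.9), (array([0.0751, 0.001 ]), 0.88)]
scene dowel_near []
scene dowel_far [(array([0.0491, 0.0554]), 0.52), (array([0.0926, 0.2459]), 0.25)]
scene end_stop [(array([ 0.0761, -0.    ]), 0.67), (array([0.2206, 0.2646]), 0.51)]
scene burnisher []
scene dispenser [(array([0.0778, 0.2596]), 0.59)]
top jig_knob [(array([-0.297 , -0.1184]), 0.89), (array([0.0038, 0.0026]), 0.66)]
top jig_edge [(array([-0.0046,  0.0385]), 0.91), (array([-0.3369, -0.1552]), 0.77)]
top jig_end [(array([-0.3485, -0.0712]), 0.77), (array([ 0.0815, -0.0014]), 0.69)]
top dowel_near [(array([-0.0503,  0.0464]), 0.45)]
top dowel_far [(array([0.0459, 0.0481]), 0.6)]
top end_stop [(array([0.0802, 0.0025]), 0.7)]
top burnisher [(array([-0.1223,  0.1887]), 0.78), (array([ 0.0852, -0.0026]), 0.52)]
top dispenser [(array([0.0053, 0.0034]), 0.71), (array([0.0805, 0.2486]), 0.6)]
wrist jig_knob [(array([ 0.0079, -0.001 ]), 0.64)]
wrist jig_edge [(array([0.0021, 0.0437]), 0.85)]
wrist jig_end [(array([0.0868, 0.0004]), 0.61)]
wrist dowel_near [(array([-0.042 ,  0.0533]), 0.58)]
wrist dowel_far []
wrist end_stop [(array([0.0812, 0.0024]), 0.79)]
wrist burnisher [(array([-0.1261,  0.1898]), 0.82)]
wrist dispenser [(array([0.0861, 0.2515]), 0.67)]
41.4
```

View pics/F.png

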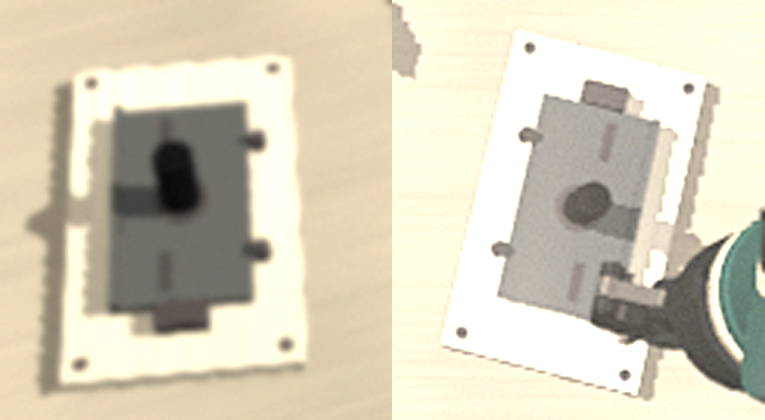

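View pics/wF.png

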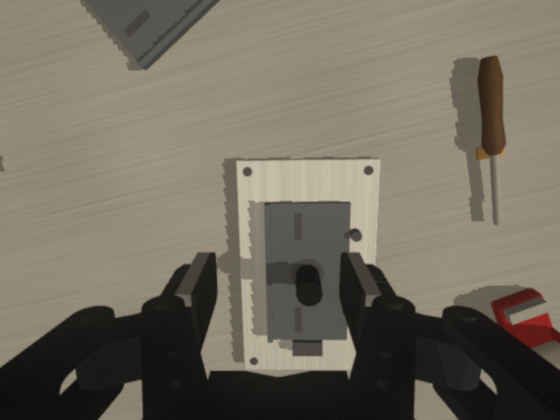

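>>> drive_tool --pt "0.3 -0.05 0" --pt "0.6 -0.1 0" --pt "0.9 -0.15 -0.1" --pt "1 -0.2 -0.2" --pt "1 -0.2 -0.2" --yaw '[0, 0, 0, 0, 0]' --gripper '[0, 0, 0, 0, 0]'

```text
t: 41.9
tcp_pos: [0.5839, -0.2523, 0.1778]
tool_rot: [0.167, 1.622, -0.21]
contact_force: [-0.5, -0.3, -0.7]
finger_gap: 0.0852
```

>>> drive_tool --pt "0.2 0 0" --pt "0.4 -0.05 0" --pt "0.4 -0.1 -0.1" --pt "0.4 -0.1 -0.2" --pt "0.4 -0.1 -0.2" --yaw '[0, 0, 0, 0, 0]' --gripper '[0, 0, 0, 0, 0]'

```text
t: 42.4
tcp_pos: [0.6405, -0.2669, 0.1449]
tool_rot: [0.169, 1.628, -0.211]
contact_force: [-0.9, 1.0, -0.3]
finger_gap: 0.0856
```

```bash
python3 - <<'E'
from h import *
w=shot('wrist','wG');print(env.get_state()['t'],env.get_state()['tcp_pos'])
E
```

```text
42.45 [ 0.64146565 -0.26692199  0.14635798]
```

View pics/wG.png

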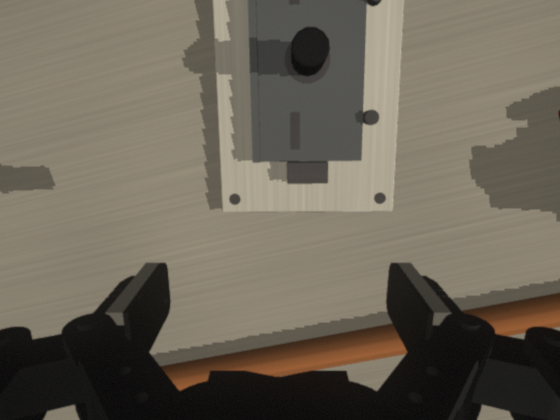

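```bash
python3 - <<'E'
import cv2,numpy as np
a=cv2.imread('pics/wG.png')
c=cv2.convertScaleAbs(cv2.resize(a[90:220,215:410],None,fx=4,fy=4,interpolation=cv2.INTER_CUBIC),alpha=2.2)
cv2.imwrite('pics/wGc.png',c)
c=cv2.convertScaleAbs(cv2.resize(a[0:130,240:410],None,fx=4,fy=4,interpolation=cv2.INTER_CUBIC),alpha=2.2)
cv2.imwrite('pics/wGd.png',c)
E
```

```text
(no output)
```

View pics/wGc.png

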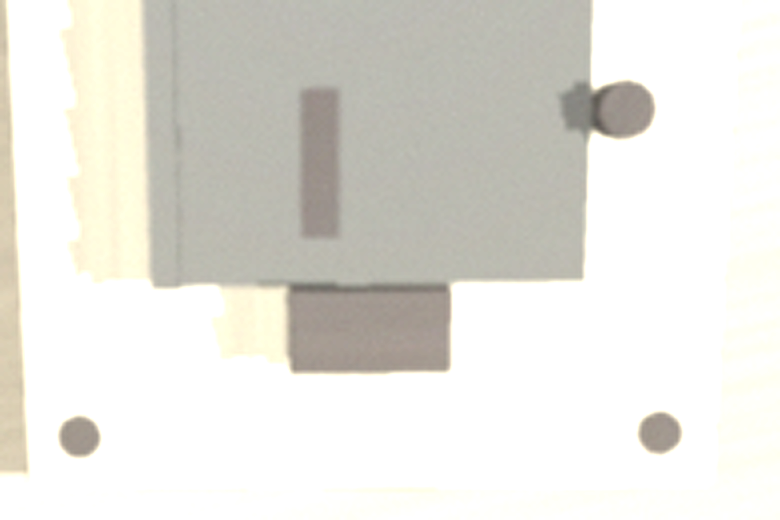

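View pics/wGd.png

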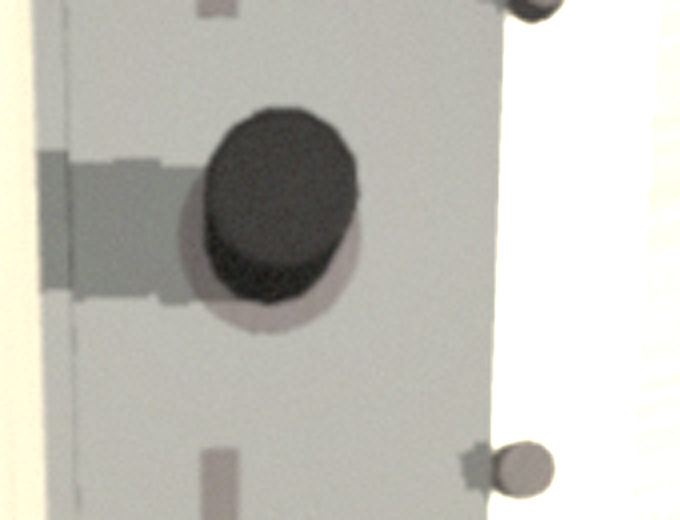

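```bash
python3 -c "
from station import env
print(env.close_job(), env.get_state()['t'])"
```

```text
the job is handed in; nothing more can be done
the job is handed in; nothing more can be done
```

The job is handed in at about 42.5 s of the 72 s. The jig is on the bed against both dowels and the end stop, released and lying flat. No verdict was reported.

**What I did**
- I took the jig farthest to the left, laid it on the deck and pushed it onto both dowels about 19 mm short of the stop. The push was about 8 N, which I estimate at 4 N per dowel from the wrist moment.
- I then slid it along the dowels to the stop and pressed it in. I let go, re-gripped and pressed again twice. The strongest press was about 12.7 N towards the stop and 11.5 N towards the dowels, held for more than 0.4 s.

**Last checks**
- The final close-up shows the end on the stop, the plain edge at both dowels with no visible gap, and the plate square.
- The arm never went near the burnisher, dispenser or paddle. The burnisher and dispenser still looked in place, within the networks' error.

**What went wrong or is uncertain**
- **First grasp:** it closed above the knob, because the fingertips sat about 3 cm higher than the reported TCP. I corrected this from the pictures.
- **Slide:** pushing along the bed jammed because the wrist tilted and pressed the front edge into the deck. I did most of the slide with the jig hovering about 1 mm, still touching the dowels.
- **Tilt:** the tool was still tilting during the presses. I estimate the jig tilted at most 0.02 rad in the presses I rely on, against a limit of 0.03.
- **Forces:** the load on each dowel and on the stop is inferred from wrist force and moment, not measured directly.
- **Detections:** the networks' point readings on the finished jig disagreed by several mm (one by 14 mm), so I relied on the close-up.

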